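Stock the spare-cartridge box

TASK

Open the wooden box by lifting the handled end of its sliding lid over the stop lip, sliding it out of the grooves and laying it flat on the desk, clear of the box; then squeeze the release lever of the metal follower inside, slide the follower back to its last notch and let it latch. Stand every printer cartridge from the desk upright on the box floor in one row between the end wall and the follower, wide faces towards the follower. Then squeeze the lever again and bring the follower up to the nearest notch that holds the row without much play, let it latch, and leave the mug, mouse and plant where they are.

Things in the scene. Friction and masses are not known exactly. Their poses are not given: they have to be found in the camera images.
- case: Open wooden box, fixed; outside 154 (x) by 259 (y) mm, walls 12 thick and 62 high, floor 6 thick, inside 130 by 235. Origin: centre of its underside; y along the box, z up. The cartridges stand against the -y end wall; the lid, resting on the wall tops (z = 62), comes out over the +y end. Brass notched rack low inside the +x wall, 10 mm out (z 8 to 22).
- end_wall (a point): Foot of the inner face of the -y end wall on the box's centre line (y = -117.5, z = 6 mm in the box's frame); the row of cartridges begins here. On top of this wall is the lid's rear stop, up to z = 77.
- stop_lip (a point): Middle of the top of the stop lip on the +y wall (y = 125.5, z = 68 mm in the box's frame). The lip is 6 mm high, 8 mm thick and spans the full width. The lid lifted flat rises only 5 mm and cannot pass; with its +y end raised 7 to 10 mm (pitched about 0.035 rad) it can.
- groove_end (a point): Where the grooves end, on the box's centre line (y = -13.5, z = 73 mm in the box's frame). They hold the lid's long edges only from the -y end to here: roofs 5 mm above the 6 mm lid, covering its outer 5 mm, tops at z = 77; 2 mm play sideways. Slid out 115 mm, the lid is free to be lifted off.
- lid: Loose wooden lid, 142 (x) by 244 (y) by 6 mm, 0.17 kg, with a bridge handle on top. Origin: centre of its underside; axes as the box's while it is closed (then it lies at y = -1.5 mm, z = 62 mm in the box's frame).
- lid_handle (a point): Centre of the lid's dark wooden handle bar (86 mm long across the lid, along its x; 14 mm thick along its y; 16 mm high, with 19 mm free below it except at two end posts 12 mm wide). At y = +67, z = +33 mm in the lid's frame, so 55 mm from the +y edge.
- follower (a joint): Slide of the metal follower plate (118 wide, 8 thick, top 56 mm above the desk) along the box's y, in m; grows towards +y (back). Notches 1 to 5 at 0, 0.034, 0.068, 0.102, 0.136; room between end wall and face at notch k: 34 k + 5 mm. Friction 2 N. Starts at 0 to 0.05, maybe between notches. Play in a notch 1.5 mm; drops in by itself within about 3 mm.
- release (a joint): Release lever of the follower, in m: 0 = let go (pawl in a notch; about 0.007 when the pawl rests on a tooth), 0.010 = fully squeezed. Above 0.008 the pawl is clear of the rack and the follower slides. Spring: 6 N at 0, 13 N at 0.010; it springs back by itself.
- follower_grip (a point): Squeeze here: on the box's centre line, 26 mm behind (+y of) the follower's face, 46 mm above the box's underside. Pinch two upright bars from outside along x; each is 32 mm long (y), z about 20 to 58. The black one at -x is fixed, outer face at x = -18; the steel one at +x is the lever, outer face at x = 28 let go, 18 squeezed.
- follower_face (a point): Foot of the follower's pressing face (towards the cartridges), on the box's centre line at floor level; axes as the box's.
- cart1: Printer ink cartridge, black block 60 (x) by 34 (y) by 54 (z) mm, heavier at its foot, with paper labels on the two wide faces (those facing +y and -y), 0.1 to 0.2 kg. Origin: centre of its underside, z up; stands upright on the desk at the start. Two to four cartridges are present, the others are None.
- cart2: Printer ink cartridge, black block 60 (x) by 34 (y) by 54 (z) mm, heavier at its foot, with paper labels on the two wide faces (those facing +y and -y), 0.1 to 0.2 kg. Origin: centre of its underside, z up; stands upright on the desk at the start. Two to four cartridges are present, the others are None.
- cart3: Printer ink cartridge, black block 60 (x) by 34 (y) by 54 (z) mm, heavier at its foot, with paper labels on the two wide faces (those facing +y and -y), 0.1 to 0.2 kg. Origin: centre of its underside, z up; stands upright on the desk at the start. Two to four cartridges are present, the others are None.
- cart4: Printer ink cartridge, black block 60 (x) by 34 (y) by 54 (z) mm, heavier at its foot, with paper labels on the two wide faces (those facing +y and -y), 0.1 to 0.2 kg. Origin: centre of its underside, z up; stands upright on the desk at the start. Two to four cartridges are present, the others are None.
- mug: White mug, 92 mm high, bystander; origin centre of its underside.
- mouse: Computer mouse, bystander; origin centre of its underside.
- plant: Small potted plant, about 130 mm high, bystander; origin centre of its underside.
There are look-alikes about, which are no part of the job. What is shaped like the cart3 but pink is not meant. Leave any green look-alike of the cart1 alone.

How it is judged:
By the outcome, as a careful person would: the job done as asked, in the order asked, and still so for the second after the job is handed in, with the robot touching nothing.
Of cart1, cart2, cart3, cart4 only 2 to 4 are there at a start; the rules pass over those that are not, and their reading is None.
At some moment in a run one of cart1, cart2, cart3, cart4 may be knocked a few centimetres aside while the robot is not near it.
Once in a run the grip may slacken for a moment while it holds something.
It also fails if it takes over 210 s, if anything falls off the work surface, if the arm or the gripper's body presses on something with over 40 N, if the wrist force passes 120 N, or if a joint passes its speed limit or range.

ROBOT

A 6-joint arm with a two-finger parallel gripper is mounted at the origin on the work surface. World frame = base frame: x ahead of the robot, y to its left, z up, the work surface at z = 0. Lengths are in m, angles in degrees, forces in N, time in s.
With the tool pointing down it reaches from about 0.35 to 0.875 m from the base axis. Payload 4.2 kg.
Tool frame: the origin (TCP) lies on the centre line of the jaws, within the pads' length; the fingertips stand tip_reach ahead of it and the grasp point (between the pads) is the TCP (tip_reach is the distance from the TCP to the fingertips, in m); z points along the fingers, y is the line along which they close (so a half turn about z gives the same grasp; the last joint's range is limited). The gripper opens to 87 mm and grips with 3 to 60 N. Pads are 19 mm wide; open, the fingers measure 117 mm over their backs; the gripper's body (75 mm by 190 mm) begins 51 mm behind the grasp point.
Start: joints at [-60.069, 22.042, 0.453, 0, -68.411, -14.817], TCP at [0.163, -0.603, 0.242] pointing down, gripper open.
Joint ranges: [-179.83, 179.83], [-69.29, 118.12], [-61.27, 80.66], [-181.25, 117.63], [-171.15, -9.14], [-177.46, 177.46]. Speed limits (degrees/s): [159.86, 159.86, 180, 180, 180, 180].

INTERFACE

Orientations are given as a 3x3 rotation matrix whose columns are the frame's x, y, z axes.
In Python, from station import sense, capture, finish_job, tip_reach gives the robot as it stands.
- The arm moves only by the tool arm_command, never from a script. Its argument "deltas" is a list of rows, each a list of 7 numbers: the turn, a rotation vector about the tool's x, y, z in rad, then the shift along the tool's x, y, z in cm, then the closure, from -1 (fully open) to 1 (shut), so that 0 is half open. In form: [[rx, ry, rz, dx, dy, dz, hand], ...]. A call has 1 to 8 rows; each row is the pose to reach, as a shift and turn from the pose commanded when the call began, along the tool's axes at that moment; what a row does not reach only later rows make up. A row lasts 1/12 s, in which the tool goes at most 41.7 mm and 7.16 degrees, less where a joint would pass 70% of its speed; a pose out of reach is approached as far as the arm can. A call with a gripper value outside its range is refused whole. The fingers move at their own pace and stop on an object; the grip force is fixed at half the most. Time passes only in rows, so rows that repeat a pose let the fingers close. It gives the time, the measured TCP pose, the force, the opening and the grip force at its end, in the units of the state.
- sense(): the state, without advancing time (a new reading comes with each control period).
- capture(name): name is "scene" or "top"; returns a dict with "pixels" (420x560x3 uint8, blue, green, red), "fovy" (degrees; the focal length in pixels is half the picture's height over the tangent of half this angle, whatever the lens; pixels are square), "cx", "cy" (the principal point, pixels), "k1" (the pictures are not rectified: a ray, as slopes to the right and down, at radius r is drawn at 1 + k1 r^2 times it, then the intrinsics apply), "rvec" (rotation vector, rad) and "tvec" (3), from world to camera coordinates, as OpenCV has them. Camera axes: x right, y down, z forward; pixel columns grow to the right and rows downward; lengths in m; the calibration is good to about 2 mm. A picture is of the moment at which its call begins. There is no depth.
- finish_job(): hands the job in; it is judged then, once.
The state is a dict: "time_s": time; "joints": joint angles; "joint_velocities": joint speeds; "effort": joint torques, N m; "tcp_pos": TCP position; "ee_rot": TCP orientation; "wrist_force": force on the tool from outside, world axes, zero at the start; "moment": the same for the moment, N m; "gripper_width": opening from 0.0 (shut) to 1.0 (fully open); "gripper_force": force on a finger pad.
Only numpy, scipy, OpenCV 4.12 (cv2) and the standard library are available. Lean on these libraries where they do the work, as an engineer would, in place of code of your own. Each camera call takes 0.05 s, during which the arm holds its last target. There are 200 camera calls.

## Working session

There is one attempt and no reset: what is moved stays moved. The work goes in short steps, Python scripts to look and compute and a tool call to move; the robot and the scene stay as the last step left them, time stands still between calls to the robot, and variables do not carry over. Pictures are saved under pics/ and viewed, at most 14 in all, crops included, and the job is handed in when it is done.

Besides the shell and the picture viewer there is one more tool, called after "Request:" by a JSON object that holds its "op" and its "data". arm_command: Moves the arm, as the interface text tells. Its arguments: {"type":"object","properties":{"deltas":{"type":"array"}},"required":["deltas"]}

```bash
ls; mkdir -p pics; cat > h.py <<'E'
import numpy as np, cv2
from station import sense, capture, finish_job, tip_reach
def K(c):
    f=210/np.tan(np.radians(c["fovy"])/2); return np.array([[f,0,c["cx"]],[0,f,c["cy"]],[0,0,1.]])
def D(c): return np.array([c["k1"],0,0,0,0.])
def ray(c,uv):
    p=cv2.undistortPoints(np.array(uv,float).reshape(-1,1,2),K(c),D(c)).reshape(-1,2)
    R=cv2.Rodrigues(np.array(c["rvec"],float))[0]; o=-R.T@np.array(c["tvec"],float)
    return o,np.c_[p,np.ones(len(p))]@R
def onz(c,uv,z):
    o,d=ray(c,uv); return o+d*((z-o[2])/d[:,2])[:,None]
def proj(c,P):
    return cv2.projectPoints(np.array(P,float).reshape(-1,1,3),np.array(c["rvec"],float),np.array(c["tvec"],float),K(c),D(c))[0].reshape(-1,2)
E
python3 - <<'E'
from h import *
import pickle
s=sense()
for k,v in s.items(): print(k,np.round(v,3).tolist())
print(tip_reach)
for n in("scene","top"):
    c=capture(n); pickle.dump(c,open(n+"0.pkl","wb")); cv2.imwrite(f"pics/{n}0.png",c["pixels"])
    print(n,c["fovy"],c["cx"],c["cy"],c["k1"],c["rvec"],c["tvec"], ray(c,[[280,210]]))
E
```

```text
pics
time_s 0.0
joints [-60.069, 22.092, 0.38, -0.029, -68.411, -14.817]
joint_velocities [0.03, -0.022, 0.059, 0.01, 0.048, 0.023]
effort [0.002, -39.067, 18.74, 4.22, 0.011, -0.0]
tcp_pos [0.163, -0.603, 0.24]
ee_rot [[-0.965, -0.261, -0.001], [-0.261, 0.965, 0.002], [0.0, 0.002, -1.0]]
wrist_force [0.124, -0.612, 0.472]
moment [0.012, 0.025, 0.02]
gripper_force 0.0
gripper_width 1.0
0.019
scene 48.35947527489661 279.38504314406407 218.65427506570293 -0.024019856001059166 [ 1.87972977  1.76784508 -0.59927512] [ 0.09528251 -0.42190428  1.41781311] (array([ 1.19988303, -0.186412  ,  0.85018073]), array([[-0.63190044,  0.05362398, -0.77341477]]))
top 44.488975948891216 282.1638179261816 204.25064903447569 -0.1554454377380205 [ 2.17710423 -2.13419965  0.13823229] [-0.12310199  0.61527984  1.13168581] (array([ 0.46867138, -0.1116775 ,  1.20096271]), array([[ 0.11599085,  0.00471257, -0.99331116]]))
```

View pics/top0.png

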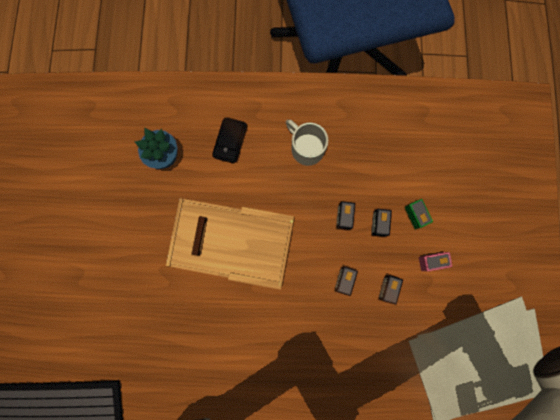

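View pics/scene0.png

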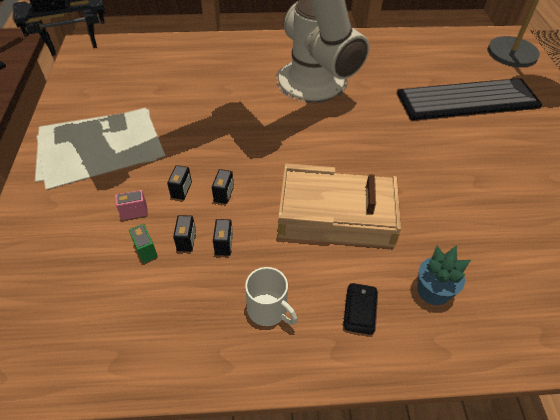

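```bash
python3 - <<'E'
from h import *
import pickle
T=pickle.load(open("top0.pkl","rb"));S=pickle.load(open("scene0.pkl","rb"))
a=cv2.resize(T["pixels"][185:305,160:300],None,fx=4,fy=4,interpolation=cv2.INTER_CUBIC)[:,:]
b=cv2.resize(T["pixels"][185:310,325:460],None,fx=4,fy=4,interpolation=cv2.INTER_CUBIC)
s=cv2.resize(S["pixels"][155:255,100:410],None,fx=2.5,fy=2.5,interpolation=cv2.INTER_CUBIC)
cv2.imwrite("pics/boxtop.png",cv2.convertScaleAbs(a,alpha=1.6))
cv2.imwrite("pics/carts.png",np.vstack([cv2.convertScaleAbs(cv2.resize(b,(540,500))[:340 if 0 else 500],alpha=2)]))
for n,uv in (("T",[[346,215],[382,222],[347,280],[392,289],[419,213],[437,261],[180,200],[294,215],[168,266],[282,287],[310,145],[230,140],[157,150]]),):
    print(onz(T,uv,0.05).round(3).tolist())
print(onz(S,[[180,175],[223,180],[185,225],[223,230],[371,195]],0.054).round(3).tolist())
E
```

```text
[[0.595, -0.256, 0.05], [0.58, -0.338, 0.05], [0.449, -0.259, 0.05], [0.43, -0.361, 0.05], [0.602, -0.423, 0.05], [0.494, -0.464, 0.05], [0.621, 0.122, 0.05], [0.592, -0.138, 0.05], [0.471, 0.143, 0.05], [0.431, -0.114, 0.05], [0.755, -0.172, 0.05], [0.763, 0.012, 0.05], [0.737, 0.182, 0.05]]
[[0.431, -0.357, 0.054], [0.452, -0.257, 0.054], [0.58, -0.337, 0.054], [0.598, -0.256, 0.054], [0.517, 0.078, 0.054]]
```

View pics/boxtop.png

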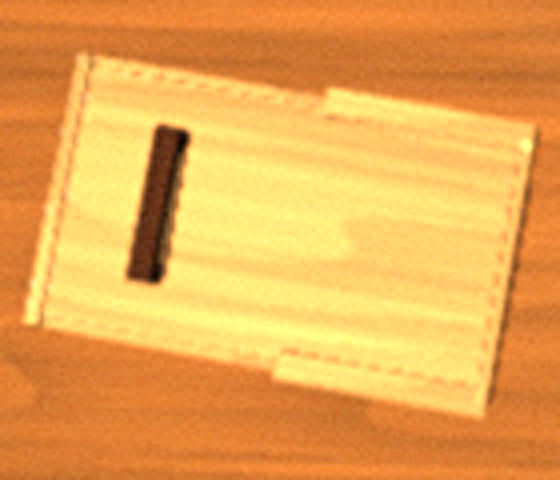

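View pics/carts.png

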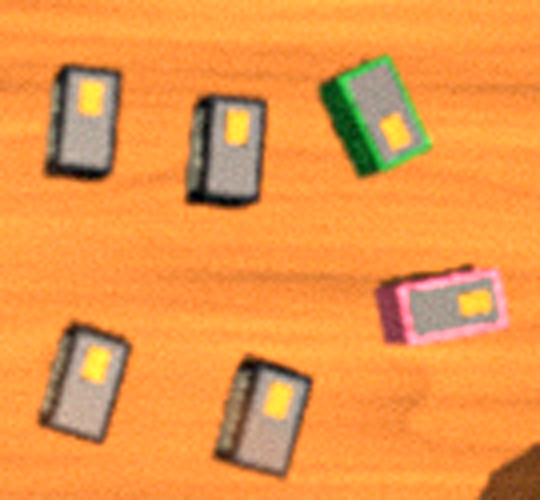

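```bash
cat >> h.py <<'E'
def carts(c,z=0.054,roi=None,show=False):
    """grey+yellow tops in the top view -> rect centres at z, long-axis angle"""
    h=cv2.cvtColor(c["pixels"],cv2.COLOR_BGR2HSV); b=c["pixels"].astype(int)
    return h
def M(x,y,th,z=0):  # box frame
    c,s=np.cos(th),np.sin(th); return np.array([[c,-s,0,x],[s,c,0,y],[0,0,1,z],[0,0,0,1.]])
E
python3 - <<'E'
from h import *
import pickle
T=pickle.load(open("top0.pkl","rb"));S=pickle.load(open("scene0.pkl","rb"))
off=np.array([160,185])
q=lambda l:[(np.array(p)+.0)/4+off-.375 for p in l]
A=onz(T,q([(535,124),(487,413)]),.077); B=onz(T,q([(80,53),(25,323)]),.068); H=onz(T,q([(187,135),(157,127),(127,276),(158,283)]),.101-.0)
print(A.round(4),B.round(4),H.round(4),H.mean(0))
print("w",np.linalg.norm(A[0]-A[1]),np.linalg.norm(B[0]-B[1]),"len",np.linalg.norm((A.mean(0)-B.mean(0))[:2]))
# fit
mod=np.array([[77,-129.5],[-77,-129.5],[77,129.5],[-77,129.5]])/1000
W=np.vstack([A,B])[:,:2]
mc,wc=mod.mean(0),W.mean(0)
U,_,V=np.linalg.svd((mod-mc).T@(W-wc)); R=(U@V).T
th=np.arctan2(R[1,0],R[0,0]); t=wc-R@mc
print("box",t,np.degrees(th),((mod-mc)@R.T+wc-W).round(4))
# check: projections into scene of corners
P=M(*t,th)
pts=np.array([[x,y,z,1] for x,y,z in [(.077,-.1295,0),(.077,.1295,0),(.077,-.1295,.077),(-.077,-.1295,.077),(.077,.1295,.068),(-.077,.1295,.068),(0,.0655,.103)]])@P.T
print(proj(S,pts[:,:3]).round(1).tolist()); print(proj(T,pts[:,:3]).round(1).tolist())
# carts: non-orange: low saturation region
for n,c in(("top",T),("scene",S)):
    hsv=cv2.cvtColor(c["pixels"],cv2.COLOR_BGR2HSV)
    for u,v in ([(346,215),(382,222),(347,280),(392,289)] if n=="top" else [(180,182),(223,186),(185,233),(223,237)]):
        print(n,c["pixels"][v-1:v+8:4,u-8:u+9:4].tolist()[0])
E
```

```text
[[ 0.588  -0.136   0.077 ]
 [ 0.4298 -0.1128  0.077 ]] [[0.6237 0.1192 0.068 ]
 [0.4724 0.1437 0.068 ]] [[0.5757 0.0521 0.101 ]
 [0.5797 0.0686 0.101 ]
 [0.499  0.0818 0.101 ]
 [0.4957 0.0649 0.101 ]] [0.53750509 0.06687903 0.101     ]
w 0.15996229015797106 0.15327314556898786 len 0.25886575170972287
box [0.52850322 0.00354122] -8.723354561970979 [[-0.0031 -0.0001]
 [ 0.003  -0.    ]
 [ 0.0005  0.0006]
 [-0.0004 -0.0005]]
[[278.5, 237.6], [394.5, 246.6], [279.0, 216.2], [284.7, 164.5], [401.2, 228.2], [396.2, 175.3], [372.2, 187.8]]
[[292.6, 220.4], [185.0, 201.7], [293.4, 217.0], [281.4, 286.5], [179.4, 197.6], [166.1, 265.6], [198.2, 235.4]]
top [[36, 47, 54], [78, 81, 88], [78, 84, 97], [79, 87, 94], [29, 54, 90]]
top [[63, 77, 81], [66, 70, 80], [76, 84, 99], [58, 68, 78], [21, 32, 46]]
top [[40, 52, 62], [83, 91, 101], [41, 99, 145], [69, 91, 114], [24, 39, 63]]
top [[38, 60, 76], [64, 75, 91], [52, 101, 139], [63, 97, 125], [35, 44, 64]]
scene [[93, 102, 109], [92, 108, 125], [79, 85, 90], [6, 7, 5], [73, 85, 86]]
scene [[99, 102, 110], [93, 107, 120], [96, 100, 106], [3, 4, 8], [81, 94, 96]]
scene [[96, 100, 107], [76, 140, 184], [95, 101, 108], [18, 18, 20], [77, 91, 92]]
scene [[93, 99, 104], [76, 140, 184], [75, 132, 172], [75, 78, 83], [75, 86, 89]]
```

Candidates in the top view are black blocks at (346,215), (382,222), (347,280) and (392,289), a green look-alike at (419,213), and a pink one at (437,261). The crop confirms exactly four black cartridges, and I'll leave the green and pink ones alone. The box handle is at (198,235), with its +y end to the left. Next I'll move over the handle.

```bash
cat >> h.py <<'E'
from scipy.spatial.transform import Rotation as Ro
BX=M(0.5285,0.0035,np.radians(-8.8))
def bw(*p): return (BX@np.array([*p,1.]))[:3]
def Rd(a): # tool down, tool y at world heading a deg (from +x, ccw)
    a=np.radians(a); y=np.array([np.cos(a),np.sin(a),0]); z=np.array([0,0,-1.]); return np.c_[np.cross(y,z),y,z]
def dl(p,R=None):
    s=sense(); R0=np.array(s["ee_rot"]); R=R0 if R is None else R
    print("t",round(s["time_s"],2),"tcp",np.round(s["tcp_pos"],4),"F",np.round(s["wrist_force"],1),"w",round(s["gripper_width"]*87,1),"g",s["gripper_force"])
    print("rot",Ro.from_matrix(R0.T@R).as_rotvec().round(4).tolist(),"cm",(R0.T@(np.array(p)-s["tcp_pos"])*100).round(2).tolist())
E
python3 -c "
from h import *
p=[0.538,0.0676,0.2]; print(bw(0,.0655,0)); dl(p,Rd(81.2))"
```

```text
[0.53852057 0.06822896 0.        ]
t 0.1 tcp [ 0.1628 -0.6029  0.2406] F [ 0.6  0.1 -0.2] w 86.7 g 0.0
rot [0.0019, -0.0005, 0.4172] cm [-53.69, 54.95, 4.16]
```

Request:
{"op": "arm_command", "data": {"deltas": [[0,0,0,-4,4,0,-1],[0,0,0,-18,18.3,0,-1],[0,0,0,-18,18.3,0,-1],[0,0,0,-18,18.3,0,-1],[0,0,0,-18,18.3,0,-1],[0,0,0,-18,18.3,0,-1],[0,0,0,-18,18.3,0,-1]]}}

```text
time_s: 0.68
tcp_pos: [0.2904, -0.3755, 0.2415]
ee_rot: [[-0.964, -0.265, 0.001], [-0.265, 0.964, 0.001], [-0.001, 0.001, -1.0]]
wrist_force: [-0.1, 1.0, -0.8]
gripper_width: 1.002
gripper_force: 0.0
```

Request:
{"op": "arm_command", "data": {"deltas": [[0,0,0,-18,18.3,0,-1],[0,0,0,-18,18.3,0,-1],[0,0,0,-18,18.3,0,-1],[0,0,0,-18,18.3,0,-1],[0,0,0,-18,18.3,0,-1],[0,0,0,-18,18.3,0,-1],[0,0,0,-18,18.3,0,-1]]}}

```text
time_s: 1.27
tcp_pos: [0.4175, -0.1524, 0.2416]
ee_rot: [[-0.964, -0.266, 0.002], [-0.266, 0.964, 0.0], [-0.002, -0.0, -1.0]]
wrist_force: [0.2, -0.7, 0.4]
gripper_width: 0.999
gripper_force: 0.0
```

Request:
{"op": "arm_command", "data": {"deltas": [[0,0,0.1,-17.7,18.3,4.2,-1],[0,0,0.2,-17.7,18.3,4.2,-1],[0,0,0.3,-17.7,18.3,4.2,-1],[0,0,0.417,-17.7,18.3,4.2,-1],[0,0,0.417,-17.7,18.3,4.2,-1],[0,0,0.417,-17.7,18.3,4.2,-1],[0,0,0.417,-17.7,18.3,4.2,-1],[0,0,0.417,-17.7,18.3,4.2,-1]]}}

```text
time_s: 1.93
tcp_pos: [0.539, 0.0684, 0.1979]
ee_rot: [[-0.989, 0.15, -0.002], [0.15, 0.989, -0.001], [0.002, -0.001, -1.0]]
wrist_force: [-0.5, -0.5, 0.8]
gripper_width: 0.996
gripper_force: 0.0
```

```bash
python3 -c "
from h import *
p=[0.538,0.0676,0.097]; dl(p,Rd(81.2))"
```

```text
t 1.93 tcp [0.539  0.0684 0.1979] F [-0.5 -0.5  0.8] w 86.7 g 0.0
rot [-0.0013, -0.0021, 0.003] cm [0.07, -0.08, 10.09]
```

Request:
{"op": "arm_command", "data": {"deltas": [[0,0,0,0.1,-0.1,3,-1],[0,0,0,0.1,-0.1,6,-1],[0,0,0,0.1,-0.1,8.5,-1],[0,0,0,0.1,-0.1,10.1,-0.5],[0,0,0,0.1,-0.1,10.1,0],[0,0,0,0.1,-0.1,10.1,0.5],[0,0,0,0.1,-0.1,10.1,1],[0,0,0,0.1,-0.1,10.1,1]]}}

```text
time_s: 2.6
tcp_pos: [0.5381, 0.0657, 0.1003]
ee_rot: [[-0.988, 0.153, 0.003], [0.153, 0.988, 0.001], [-0.003, 0.002, -1.0]]
wrist_force: [0.7, -0.0, 0.5]
gripper_width: 0.71
gripper_force: 0.0
```

Request:
{"op": "arm_command", "data": {"deltas": [[0,0,0,0,0,0,1],[0,0,0,0,0,0,1],[0,0,0,0,0,0,1],[0,0,0,0,0,0,1]]}}

```text
time_s: 2.93
tcp_pos: [0.5373, 0.066, 0.099]
ee_rot: [[-0.988, 0.152, 0.001], [0.152, 0.988, 0.0], [-0.001, 0.0, -1.0]]
wrist_force: [-0.1, 0.3, -0.0]
gripper_width: 0.402
gripper_force: 0.0
```

```bash
python3 -c "
from h import *
p=bw(0,.0655,.097+.0073); dl(p,Ro.from_rotvec(.036*BX[:3,0]).as_matrix()@Rd(81.2))"
```

```text
t 2.93 tcp [0.5373 0.066  0.099 ] F [-0.1  0.3 -0. ] w 35.0 g 0.0
rot [-0.0356, 0.0006, 0.0005] cm [-0.09, 0.24, -0.53]
```

Request:
{"op": "arm_command", "data": {"deltas": [[0,0,0,0,0.15,0.2,1],[0,0,0,0,0.15,0.2,1],[0,0,0,0,0.15,0.2,1],[0,0,0,0,0.15,0.2,1],[0,0,0,0,0.15,0.2,1],[0,0,0,0,0.15,0.2,1],[0,0,0,0,0.15,0.2,1]]}}

```text
time_s: 3.52
tcp_pos: [0.5372, 0.0673, 0.0963]
ee_rot: [[-0.988, 0.153, -0.0], [0.153, 0.988, -0.0], [0.0, -0.0, -1.0]]
wrist_force: [0.6, 1.1, -0.7]
gripper_width: 0.159
gripper_force: 30.0
```

```bash
python3 -c "
from h import *
p=bw(0,.0655,.097+.0073); dl(p,Ro.from_rotvec(.036*BX[:3,0]).as_matrix()@Rd(81.2))"
```

```text
t 3.52 tcp [0.5372 0.0673 0.0963] F [ 0.6  1.1 -0.7] w 13.8 g 29.98810289427638
rot [-0.0361, -0.0005, 0.0002] cm [-0.12, 0.11, -0.8]
```

Request:
{"op": "arm_command", "data": {"deltas": [[-0.009,0,0,0,0,-0.18,1],[-0.018,0,0,0,0,-0.36,1],[-0.027,0,0,0,0,-0.54,1],[-0.036,0,0,0,0,-0.75,1],[-0.036,0,0,0,0,-0.75,1],[-0.036,0,0,0,0,-0.75,1],[-0.036,0,0,0,0,-0.75,1]]}}

```text
time_s: 4.1
tcp_pos: [0.5373, 0.0673, 0.1041]
ee_rot: [[-0.988, 0.153, 0.006], [0.153, 0.988, 0.036], [-0.0, 0.036, -0.999]]
wrist_force: [0.2, 0.2, -2.3]
gripper_width: 0.158
gripper_force: 30.0
```

```bash
python3 -c "
from h import *
import pickle
p=bw(0,.0655+.06,.097+.0095); dl(p,Ro.from_rotvec(.042*BX[:3,0]).as_matrix()@Rd(81.2))
c=capture('scene');cv2.imwrite('pics/s1.png',cv2.resize(c['pixels'][130:270,250:430],None,fx=4,fy=4,interpolation=cv2.INTER_CUBIC))"
```

```text
t 4.1 tcp [0.5373 0.0673 0.1041] F [ 0.2  0.2 -2.3] w 13.7 g 30.008164225146174
rot [-0.0059, 0.0001, 0.0002] cm [-0.1, 6.12, -0.02]
```

View pics/s1.png

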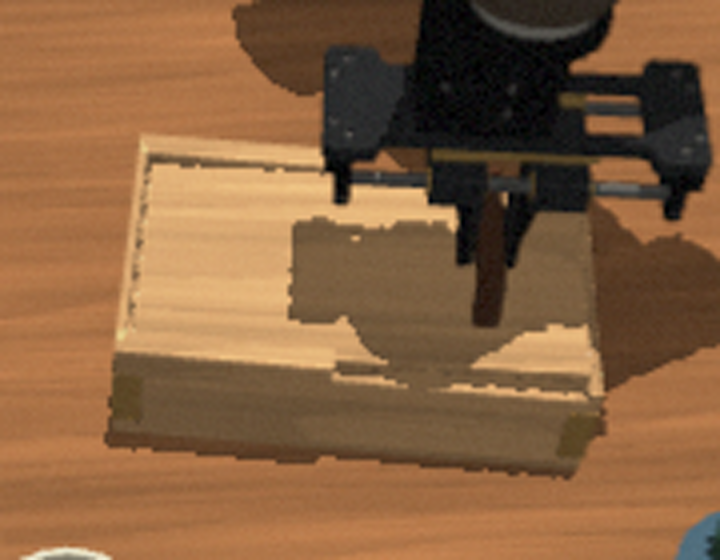

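Request:
{"op": "arm_command", "data": {"deltas": [[0,0,0,0,0.5,0,1],[-0.001,0,0,0,1.5,0,1],[-0.002,0,0,0,2.5,0,1],[-0.003,0,0,0,3.5,0,1],[-0.004,0,0,0,4.5,0,1],[-0.005,0,0,0,5.5,0,1],[-0.006,0,0,0,6,0,1],[-0.006,0,0,0,6,0,1]]}}

```text
time_s: 4.82
tcp_pos: [0.5468, 0.1281, 0.1063]
ee_rot: [[-0.989, 0.151, 0.007], [0.151, 0.988, 0.042], [-0.0, 0.042, -0.999]]
wrist_force: [-0.4, 0.1, -2.0]
gripper_width: 0.158
gripper_force: 30.0
```

```bash
python3 -c "
from h import *
p=bw(-.001,.0655+.12,.097+.0115); dl(p,Ro.from_rotvec(.047*BX[:3,0]).as_matrix()@Rd(81.2))"
```

```text
t 4.82 tcp [0.5468 0.1281 0.1063] F [-0.4  0.1 -2. ] w 13.7 g 30.010888371616602
rot [-0.0046, 0.0004, 0.0022] cm [-0.01, 5.96, 0.03]
```

Sliding freely. I'll continue to 120 mm, then on until it is clear of the box.

Request:
{"op": "arm_command", "data": {"deltas": [[0,0,0,0,0.5,0,1],[-0.001,0,0,0,1.5,0,1],[-0.002,0,0,0,2.5,0,1],[-0.003,0,0,0,3.5,0,1],[-0.004,0,0,0,4.5,0,1],[-0.005,0,0,0,5.5,0,1],[-0.005,0,0,0,6.1,0,1],[-0.005,0,0,0,6.1,0,1]]}}

```text
time_s: 5.48
tcp_pos: [0.5562, 0.1884, 0.1088]
ee_rot: [[-0.989, 0.151, 0.008], [0.151, 0.987, 0.047], [-0.001, 0.047, -0.999]]
wrist_force: [0.2, 0.2, -2.4]
gripper_width: 0.159
gripper_force: 30.0
```

```bash
python3 -c "
from h import *
p=bw(-.001,.0655+.126,.097+.04); dl(p,Rd(81.2))"
```

```text
t 5.48 tcp [0.5562 0.1884 0.1088] F [ 0.2  0.2 -2.4] w 13.8 g 30.01149849034846
rot [0.0475, 0.0006, 0.0019] cm [0.01, 0.59, -2.79]
```

Request:
{"op": "arm_command", "data": {"deltas": [[0,0,0,0,0.6,-1,1],[0.02,0,0,0,0.8,-2,1],[0.047,0,0,0,1,-3.2,1],[0.047,0,0,0,4,-3.2,1],[0.047,0,0,0,8,-3.4,1],[0.047,0,0,0,12,-3.6,1],[0.047,0,0,0,16,-3.8,1],[0.047,0,0,0,16,-3.8,1]]}}

```text
time_s: 6.15
tcp_pos: [0.5816, 0.3499, 0.1557]
ee_rot: [[-0.989, 0.148, 0.005], [0.148, 0.989, 0.004], [-0.005, 0.005, -1.0]]
wrist_force: [0.8, 0.1, -1.6]
gripper_width: 0.159
gripper_force: 30.0
```

```bash
python3 -c "
from h import *
p=bw(-.001,.352,.035); dl(p,Rd(81.2))"
```

```text
t 6.15 tcp [0.5816 0.3499 0.1557] F [ 0.8  0.1 -1.6] w 13.8 g 30.031505897641182
rot [0.0052, 0.0048, 0.0053] cm [0.1, 0.09, 12.07]
```

Request:
{"op": "arm_command", "data": {"deltas": [[0.005,0,0,0.1,0.1,3,1],[0.005,0,0,0.1,0.1,6,1],[0.005,0,0,0.1,0.1,8.5,1],[0.005,0,0,0.1,0.1,10.5,1],[0.005,0,0,0.1,0.1,11.5,1],[0.005,0,0,0.1,0.1,11.7,1],[0.005,0,0,0.1,0.1,11.7,1],[0.005,0,0,0.1,0.1,11.7,1]]}}

```text
time_s: 6.82
tcp_pos: [0.5801, 0.3447, 0.039]
ee_rot: [[-0.988, 0.152, 0.002], [0.152, 0.988, -0.003], [-0.002, -0.003, -1.0]]
wrist_force: [0.0, -0.4, -2.2]
gripper_width: 0.155
gripper_force: 30.0
```

```bash
python3 -c "
from h import *
p=bw(-.001,.352,.034); dl(p,Rd(81.2))"
```

```text
t 6.82 tcp [0.5801 0.3447 0.039 ] F [ 0.  -0.4 -2.2] w 13.5 g 30.008402382954955
rot [-0.003, 0.0022, 0.0006] cm [-0.02, 0.69, 0.5]
```

Request:
{"op": "arm_command", "data": {"deltas": [[0,0,0,0,0,0.2,1],[0,0,0,0,0,0.4,1],[0,0,0,0,0,0.5,1],[0,0,0,0,0,0.5,1]]}}

```text
time_s: 7.15
tcp_pos: [0.5797, 0.3447, 0.0344]
ee_rot: [[-0.988, 0.152, 0.001], [0.152, 0.988, -0.004], [-0.002, -0.003, -1.0]]
wrist_force: [-1.6, -0.7, 4.3]
gripper_width: 0.155
gripper_force: 30.0
```

Request:
{"op": "arm_command", "data": {"deltas": [[0,0,0,0,0,0,0.5],[0,0,0,0,0,0,0],[0,0,0,0,0,0,-0.5],[0,0,0,0,0,0,-0.5]]}}

```text
time_s: 7.48
tcp_pos: [0.579, 0.344, 0.0321]
ee_rot: [[-0.988, 0.153, -0.001], [0.153, 0.988, -0.005], [0.0, -0.005, -1.0]]
wrist_force: [0.3, -0.5, 0.3]
gripper_width: 0.373
gripper_force: 0.0
```

Request:
{"op": "arm_command", "data": {"deltas": [[0,0,0,0,0,-4,-0.5],[0,0,0,0,0,-8,-0.5],[0,0,0,0,0,-12,-0.5],[0,0,0,0,-4,-16,-0.5],[0,0,0,0,-8,-19,-0.5],[0,0,0,-8,-8,-19,-0.5],[0,0,0,-10,-8,-19,-0.5],[0,0,0,-16,-8,-19,-0.5]]}}

```text
time_s: 8.15
tcp_pos: [0.6895, 0.2473, 0.225]
ee_rot: [[-0.988, 0.152, 0.003], [0.152, 0.988, -0.003], [-0.003, -0.003, -1.0]]
wrist_force: [0.7, 0.2, 0.5]
gripper_width: 0.744
gripper_force: 0.0
```

```bash
python3 -c "
from h import *
import pickle
dl(bw(0,.0,.25),Rd(-8.8))
c=capture('top');pickle.dump(c,open('top1.pkl','wb'));cv2.imwrite('pics/t1.png',cv2.convertScaleAbs(cv2.resize(c['pixels'][150:350,0:420],(800,381),interpolation=cv2.INTER_CUBIC),alpha=1.6))
c=capture('scene');pickle.dump(c,open('scene1.pkl','wb'))"
```

```text
t 8.15 tcp [0.6895 0.2473 0.225 ] F [0.7 0.2 0.5] w 64.8 g 0.0
rot [0.0004, 0.0047, 1.5715] cm [12.19, -26.56, -2.47]
```

View pics/t1.png

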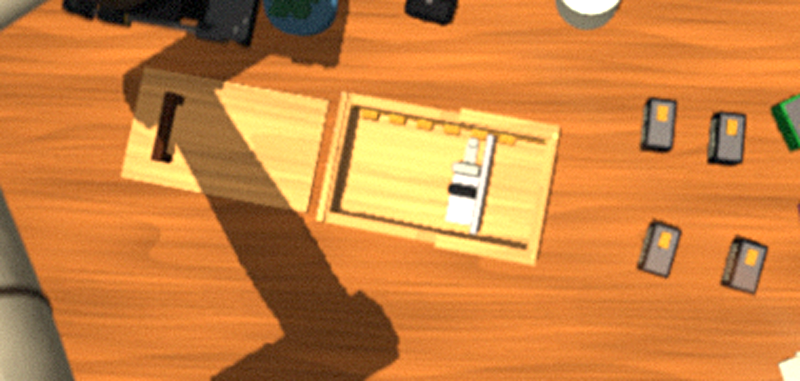

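```bash
python3 - <<'E'
from h import *
import pickle
T=pickle.load(open("top1.pkl","rb"))
I=cv2.bilateralFilter(T["pixels"],5,20,3)
x0,y0=225,205
cv2.imwrite("pics/f1.png",cv2.convertScaleAbs(cv2.resize(T["pixels"][y0:y0+80,x0:x0+60],None,fx=7,fy=7,interpolation=cv2.INTER_CUBIC),alpha=1.5))
f=lambda u,v,z:(np.linalg.inv(BX)@np.append(onz(T,[[u,v]],z)[0],1))[:3].round(4)
print("face",f(259.8,220.9,.056),f(252,271.8,.056),"black",f(242.5,249.7,.058),"lever",f(244.6,238.2,.058))
E
```

```text
face [ 0.0578 -0.0568  0.056 ] [-0.0569 -0.0599  0.056 ] black [-0.0124 -0.0304  0.058 ] lever [ 0.0136 -0.0304  0.058 ]
```

View pics/f1.png

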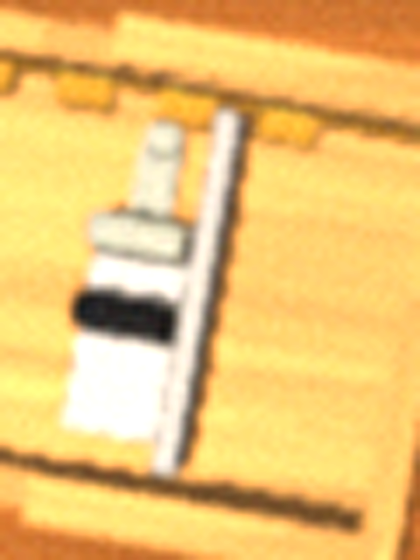

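```bash
python3 -c "
from h import *
print(np.round(sense()['joints'],1)); dl(bw(0,-.033,.2),Rd(-8.8)); dl(bw(0,-.033,.2),Rd(171.2))"
```

```text
[  32.2   33.9   16.8    0.3  -73.1 -131.4]
t 8.25 tcp [0.6926 0.2463 0.2185] F [-0.8  0.6 -0.5] w 65.1 g 0.0
rot [-0.0053, 0.0046, 1.5663] cm [12.37, -29.85, 2.04]
t 8.25 tcp [0.6926 0.2463 0.2185] F [-0.8  0.6 -0.5] w 65.1 g 0.0
rot [-0.0046, -0.0053, -1.5752] cm [12.37, -29.85, 2.04]
```

Request:
{"op": "arm_command", "data": {"deltas": [[0,0,-0.12,4,-4,0,-0.4],[0,0,-0.24,8,-8,0,-0.4],[0,0,-0.36,12.3,-12,0,-0.4],[0,0,-0.48,12.3,-16,0,-0.4],[0,0,-0.6,12.3,-20,0,-0.4],[0,0,-0.72,12.3,-24,0,-0.4],[0,0,-0.84,12.3,-28,0,-0.4],[0,0,-0.96,12.3,-29.8,0,-0.4]]}}

```text
time_s: 8.92
tcp_pos: [0.5216, -0.0179, 0.2232]
ee_rot: [[-0.693, -0.721, -0.001], [-0.721, 0.693, -0.005], [0.004, -0.003, -1.0]]
wrist_force: [2.1, 0.2, -0.5]
gripper_width: 0.698
gripper_force: 0.0
```

Request:
{"op": "arm_command", "data": {"deltas": [[0,0,-0.12,0,0,0,-0.4],[0,0,-0.24,0,0,0,-0.4],[0,0,-0.36,0,0,0,-0.4],[0,0,-0.48,0,0,0,-0.4],[0,0,-0.6,0,0,0,-0.4],[0,0,-0.61,0,0,0,-0.4],[0,0,-0.61,0,0,0,-0.4]]}}

```text
time_s: 9.5
tcp_pos: [0.5229, -0.0163, 0.2228]
ee_rot: [[-0.163, -0.987, -0.001], [-0.987, 0.163, -0.005], [0.005, 0.0, -1.0]]
wrist_force: [-0.4, -0.5, 0.1]
gripper_width: 0.701
gripper_force: 0.0
```

```bash
python3 -c "
from h import *
dl(bw(0,-.033,.047),Rd(171.2))"
```

```text
t 9.5 tcp [ 0.5229 -0.0163  0.2228] F [-0.4 -0.5  0.1] w 61.0 g 0.0
rot [0.0004, -0.0051, -0.0106] cm [1.16, -0.27, 17.59]
```

Request:
{"op": "arm_command", "data": {"deltas": [[0,-0.005,-0.01,1.2,-0.3,3,-0.4],[0,-0.005,-0.01,1.2,-0.3,6,-0.4],[0,-0.005,-0.01,1.2,-0.3,9,-0.4],[0,-0.005,-0.01,1.2,-0.3,11,-0.4],[0,-0.005,-0.01,1.2,-0.3,11,-0.4],[0,-0.005,-0.01,1.2,-0.3,11,-0.4],[0,-0.005,-0.01,1.2,-0.3,11,-0.4]]}}

```text
time_s: 10.08
tcp_pos: [0.5254, -0.0291, 0.1144]
ee_rot: [[-0.152, -0.988, 0.002], [-0.988, 0.152, 0.0], [-0.0, -0.002, -1.0]]
wrist_force: [-0.4, -0.1, 1.1]
gripper_width: 0.699
gripper_force: 0.0
```

```bash
python3 -c "
from h import *
dl(bw(0,-.033,.047),Rd(171.2))"
```

```text
t 10.08 tcp [ 0.5254 -0.0291  0.1144] F [-0.4 -0.1  1.1] w 60.8 g 0.0
rot [-0.0024, 0.0004, 0.0014] cm [0.04, 0.21, 6.74]
```

Request:
{"op": "arm_command", "data": {"deltas": [[0,0,0,0,0.2,1.5,-0.4],[0,0,0,0,0.2,3,-0.4],[0,0,0,0,0.2,4.5,-0.4],[0,0,0,0,0.2,6,-0.4],[0,0,0,0,0.2,6.7,-0.4],[0,0,0,0,0.2,6.7,-0.4],[0,0,0,0,0.2,6.7,-0.4]]}}

```text
time_s: 10.67
tcp_pos: [0.5233, -0.0288, 0.0472]
ee_rot: [[-0.151, -0.989, 0.002], [-0.989, 0.151, 0.0], [-0.0, -0.002, -1.0]]
wrist_force: [0.8, 0.7, -0.0]
gripper_width: 0.698
gripper_force: 0.0
```

```bash
python3 -c "
from h import *
dl(bw(0,-.033,.047),Rd(171.2))"
```

```text
t 10.67 tcp [ 0.5233 -0.0288  0.0472] F [ 0.8  0.7 -0. ] w 60.7 g 0.0
rot [-0.002, 0.0005, 0.0019] cm [0.03, -0.02, 0.02]
```

Request:
{"op": "arm_command", "data": {"deltas": [[0,0,0,0,0,0,0.2],[0,0,0,0,0,0,1],[0,0,0,0,0,0,1],[0,0,0,0,0,0,1],[0,0,0,0,0,0,1],[0,0,0,0,0,0,1],[0,0,0,0,0,0,1],[0,0,0,0,0,0,1]]}}

```text
time_s: 11.33
tcp_pos: [0.5243, -0.0288, 0.0469]
ee_rot: [[-0.151, -0.989, 0.004], [-0.989, 0.151, 0.0], [-0.001, -0.004, -1.0]]
wrist_force: [4.8, -2.1, 0.9]
gripper_width: 0.408
gripper_force: 30.0
```

Request:
{"op": "arm_command", "data": {"deltas": [[0,0,0,-1,-0.1,0,1],[0,0,0,-3,-0.1,0,1],[0,0,0,-5,-0.1,0,1],[0,0,0,-7,-0.1,0,1],[0,0,0,-9,-0.1,0,1],[0,0,0,-10.5,-0.1,0,1],[0,0,0,-11,-0.1,0,1],[0,0,0,-11,-0.1,0,1]]}}

```text
time_s: 12.0
tcp_pos: [0.5421, 0.0814, 0.0469]
ee_rot: [[-0.149, -0.989, 0.005], [-0.989, 0.149, 0.002], [-0.002, -0.004, -1.0]]
wrist_force: [4.7, 0.5, 1.7]
gripper_width: 0.405
gripper_force: 30.0
```

```bash
python3 -c "
from h import *
import pickle
dl(bw(0,.0835,.047),Rd(171.2))
c=capture('scene');cv2.imwrite('pics/s2.png',cv2.convertScaleAbs(cv2.resize(c['pixels'][150:260,260:420],None,fx=4,fy=4,interpolation=cv2.INTER_CUBIC),alpha=1.3))"
```

```text
t 12.0 tcp [0.5421 0.0814 0.0469] F [4.7 0.5 1.7] w 35.2 g 29.985108892433345
rot [-0.0044, 0.0023, 0.0036] cm [-0.44, 0.16, -0.01]
```

View pics/s2.png

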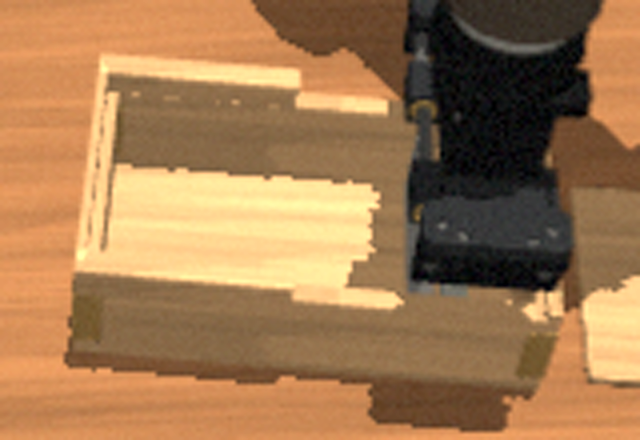

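Request:
{"op": "arm_command", "data": {"deltas": [[0,0,0,-0.2,0,0,1],[0,0,0,-0.45,0,0,1],[0,0,0,-0.45,0,0,1],[0,0,0,-0.45,0,0,1],[0,0,0,-0.45,0,0,1]]}}

```text
time_s: 12.47
tcp_pos: [0.5426, 0.0843, 0.0469]
ee_rot: [[-0.151, -0.989, 0.005], [-0.989, 0.151, 0.001], [-0.002, -0.004, -1.0]]
wrist_force: [5.2, -0.2, 1.6]
gripper_width: 0.404
gripper_force: 30.0
```

Request:
{"op": "arm_command", "data": {"deltas": [[0,0,0,0,0,0,0],[0,0,0,0,0,0,-0.2],[0,0,0,0,0,0,-0.4],[0,0,0,0,0,0,-0.4],[0,0,0,0,0,0,-0.4]]}}

```text
time_s: 12.88
tcp_pos: [0.5418, 0.0841, 0.0465]
ee_rot: [[-0.151, -0.988, 0.002], [-0.988, 0.151, 0.001], [-0.001, -0.002, -1.0]]
wrist_force: [3.4, 1.7, 2.1]
gripper_width: 0.666
gripper_force: 1.6
```

Request:
{"op": "arm_command", "data": {"deltas": [[0,0,0,0,0,-3,-0.4],[0,0,0,0,0,-6,-0.4],[0,0,0,0,0,-10,-0.4],[0,0,0,0,0,-14,-0.4],[0,0,0,4,0,-18,-0.4],[0,0,0,8,0,-18,-0.4],[0,0,0,12,0,-18,-0.4],[0,0,0,16,0,-18,-0.4]]}}

```text
time_s: 13.55
tcp_pos: [0.5149, -0.0689, 0.2263]
ee_rot: [[-0.15, -0.989, -0.003], [-0.989, 0.15, 0.001], [-0.001, 0.003, -1.0]]
wrist_force: [0.4, -0.8, -0.1]
gripper_width: 0.704
gripper_force: 0.0
```

```bash
python3 - <<'E'
from h import *
import pickle
dl(bw(0,.0835,.047),Rd(171.2))
for n in("top","scene"):
    c=capture(n);pickle.dump(c,open(n+'2.pkl','wb'))
    if n=="top": a=cv2.resize(c["pixels"][190:290,160:230],None,fx=5.5,fy=5.5,interpolation=cv2.INTER_CUBIC)
    else: b=cv2.resize(c["pixels"][155:255,330:410],None,fx=5.5,fy=5.5,interpolation=cv2.INTER_CUBIC)
cv2.imwrite("pics/f2.png",cv2.resize(cv2.convertScaleAbs(np.hstack([a,b]),alpha=1.6),(800,533)))
print(a.shape,b.shape)
E
```

```text
t 13.55 tcp [ 0.5149 -0.0689  0.2263] F [ 0.4 -0.8 -0.1] w 61.2 g 0.0
rot [0.0031, 0.0006, 0.0026] cm [-15.71, -0.33, 17.93]
(550, 385, 3) (550, 440, 3)
```

View pics/f2.png

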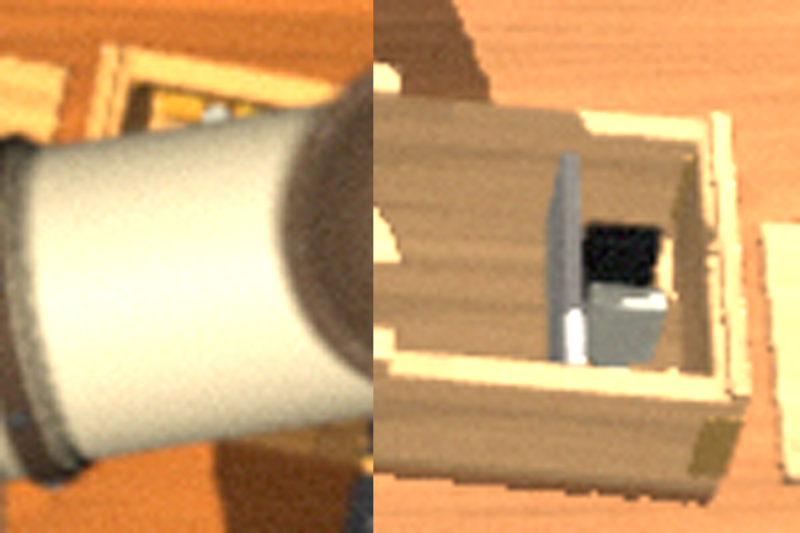

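```bash
python3 - <<'E'
from h import *
import pickle
S=pickle.load(open("scene2.pkl","rb"))
g=lambda x,y,z:(np.linalg.inv(BX)@np.append(onz(S,[[330+(x-373)/5.333-.4,155+y/5.333-.4]],z)[0],1))[:3].round(4)
print("lever outer top",g(590,300,.058),g(665,308,.058)); print("lever inner top",g(590,284,.058),g(665,290,.058))
print("black inner top",g(590,283,.058),"outer",g(590,225,.058),g(660,228,.058))
print("face top",g(561,155,.056),g(564,310,.056),g(565,360,.056),"plate back",g(579,155,.056),g(584,330,.056))
# predicted pixels
for P in [(.028,.0675,.058),(.021,.0675,.058),(-.018,.0675,.058),(.059,.0575,.056),(-.059,.0575,.056)]:
    u,v=proj(S,bw(*P))[0]; print(P,(u-330+.4)*5.333+373,(v-155+.4)*5.333)
E
```

```text
lever outer top [0.0274 0.0679 0.058 ] [0.0286 0.0986 0.058 ]
lever inner top [0.0188 0.0682 0.058 ] [0.0189 0.0991 0.058 ]
black inner top [0.0182 0.0682 0.058 ] outer [-0.0138  0.0692  0.058 ] [-0.0151  0.0987  0.058 ]
face top [-0.0548  0.0584  0.056 ] [0.0321 0.0574 0.056 ] [0.0583 0.0571 0.056 ] plate back [-0.0556  0.0662  0.056 ] [0.0419 0.0653 0.056 ]
(0.028, 0.0675, 0.058) 589.1443511205005 301.1087010935472
(0.021, 0.0675, 0.058) 588.5910644901484 288.05058812180994
(-0.018, 0.0675, 0.058) 585.5805907169349 217.26428809717785
(0.059, 0.0575, 0.056) 566.0450740255267 361.4102570217388
(-0.059, 0.0575, 0.056) 558.6888390706531 147.69422649719107
```

```bash
cat >> h.py <<'E'
def findc(c,roi=None):
    h=cv2.cvtColor(c["pixels"],cv2.COLOR_BGR2HSV).astype(int); H,Sa,V=h[...,0],h[...,1],h[...,2]
    grey=(Sa<85)&(V>65)&(V<140); yel=(H>12)&(H<32)&(Sa>110)&(V>125)
    m=((grey)*255).astype(np.uint8)
    if roi: k=np.zeros_like(m);k[roi[1]:roi[3],roi[0]:roi[2]]=255; m&=k; yel&=k>0
    m[yel]=255
    m=cv2.morphologyEx(m,cv2.MORPH_CLOSE,np.ones((3,3))); m=cv2.morphologyEx(m,cv2.MORPH_OPEN,np.ones((3,3)))
    out=[]
    for k in cv2.findContours(m,cv2.RETR_EXTERNAL,cv2.CHAIN_APPROX_NONE)[0]:
        if 60<cv2.contourArea(k)<600:
            P=onz(c,k.reshape(-1,2).astype(float),.054)[:,:2]*1000
            (x,y),(w,l),a=cv2.minAreaRect(P.astype(np.float32))
            if w>l: w,l,a=l,w,a-90
            out.append([*np.round(k.reshape(-1,2).mean(0),0),round(x/1000,4),round(y/1000,4),round(w,1),round(l,1),round((a+90)%180,1)])
    return out
E
python3 - <<'E'
from h import *
import pickle
for f,roi in(("top0",(325,190,460,310)),("top2",(325,190,460,310)),("scene0",(100,155,245,265)),("scene2",(100,155,245,265))):
    print(f)
    for r in findc(pickle.load(open(f+".pkl","rb")),roi): print([float(v) for v in r])
E
```

```text
top0
[346.0, 214.0, 0.5956, -0.2561, 25.7, 51.2, 173.9]
top2
scene0
scene2
```

```bash
python3 - <<'E'
from h import *
import pickle
for f,pts in(("top2",[(346,218),(382,225),(347,283),(392,292)]),("scene2",[(180,176),(223,180),(185,225),(223,230)])):
    c=pickle.load(open(f+".pkl","rb")); h=cv2.cvtColor(c["pixels"],cv2.COLOR_BGR2HSV)
    for u,v in pts: print(f,u,v,"S",h[v,u-14:u+15:2,1].tolist(),"V",h[v,u-14:u+15:2,2].tolist(),"Sv",h[v-16:v+17:3,u,1].tolist(),"Vv",h[v-16:v+17:3,u,2].tolist())
E
```

```text
top2 346 218 S [192, 194, 177, 51, 31, 28, 35, 36, 30, 35, 33, 193, 192, 200, 192] V [149, 146, 117, 60, 50, 92, 94, 92, 92, 95, 61, 107, 149, 143, 146] Sv [90, 142, 195, 202, 55, 32, 38, 36, 29, 210, 192] Vv [54, 138, 170, 172, 97, 88, 94, 99, 61, 40, 141]
top2 382 225 S [194, 201, 112, 66, 35, 42, 39, 35, 31, 37, 37, 176, 200, 189, 198] V [146, 136, 80, 89, 29, 86, 92, 94, 91, 89, 83, 71, 138, 139, 135] Sv [127, 116, 198, 201, 66, 25, 38, 36, 36, 172, 198] Vv [52, 123, 156, 164, 101, 90, 93, 91, 64, 43, 143]
top2 347 283 S [203, 179, 100, 107, 60, 51, 59, 58, 48, 48, 67, 197, 190, 193, 205] V [142, 138, 89, 55, 98, 100, 103, 105, 100, 101, 65, 128, 142, 139, 138] Sv [143, 48, 190, 195, 176, 54, 58, 55, 63, 129, 198] Vv [50, 101, 149, 179, 155, 99, 106, 102, 105, 71, 143]
top2 392 292 S [204, 133, 104, 143, 87, 75, 68, 65, 63, 55, 52, 196, 193, 199, 195] V [139, 86, 88, 66, 91, 105, 101, 98, 97, 97, 69, 122, 136, 133, 136] Sv [64, 48, 141, 182, 162, 66, 64, 82, 78, 173, 193] Vv [28, 96, 127, 160, 145, 101, 104, 106, 104, 78, 140]
scene2 180 176 S [151, 148, 108, 26, 122, 147, 148, 3
[... 316 characters left out ...]
 85, 112, 190, 185, 151, 109, 54, 15, 127, 108, 164, 164] Sv [145, 150, 53, 23, 28, 95, 88, 23, 7, 71, 179] Vv [169, 160, 97, 111, 111, 118, 99, 109, 37, 18, 10]
scene2 185 225 S [147, 152, 144, 28, 25, 28, 25, 25, 28, 21, 64, 42, 150, 150, 152] V [172, 169, 101, 110, 113, 110, 111, 111, 110, 72, 12, 122, 170, 173, 173] Sv [151, 149, 132, 26, 25, 26, 119, 34, 26, 24, 134] Vv [162, 161, 81, 109, 114, 109, 135, 113, 109, 42, 19]
scene2 223 230 S [149, 148, 150, 13, 28, 109, 99, 68, 25, 22, 26, 47, 149, 147, 148] V [171, 172, 163, 59, 111, 122, 144, 128, 111, 103, 30, 126, 166, 168, 169] Sv [149, 150, 26, 25, 26, 26, 152, 150, 44, 43, 23] Vv [164, 170, 106, 112, 109, 109, 178, 177, 116, 30, 22]
```

```bash
cat >> h.py <<'E'
def findc(c,roi,smax=90,vmin=72,z=.054):
    x0,y0,x1,y1=roi
    im=cv2.resize(c["pixels"][y0:y1,x0:x1],None,fx=4,fy=4,interpolation=cv2.INTER_LINEAR)
    h=cv2.cvtColor(im,cv2.COLOR_BGR2HSV)
    m=cv2.inRange(h,(0,0,vmin),(180,smax,128)); m=cv2.morphologyEx(m,cv2.MORPH_OPEN,np.ones((7,7)))
    out=[]
    for k in cv2.findContours(m,cv2.RETR_EXTERNAL,cv2.CHAIN_APPROX_NONE)[0]:
        k=cv2.convexHull(k)
        P=onz(c,(k.reshape(-1,2)+.5)/4-.5+[x0,y0],z)[:,:2]*1000
        (x,y),(w,l),a=cv2.minAreaRect(P.astype(np.float32))
        if w>l: w,l,a=l,w,a-90
        if 20<w<42 and 42<l<68:
            p=proj(c,[x/1000,y/1000,z])[0]
            out.append([float(v) for v in(*p.round(0),round(x/1000,4),round(y/1000,4),round(w,1),round(l,1),round((a+90)%180,1))])
    return sorted(out)
RT,RS=(325,190,460,310),(100,155,245,265)
E
python3 - <<'E'
from h import *
import pickle
for f,roi in(("top0",RT),("top2",RT),("scene0",RS),("scene2",RS)):
    print(f)
    for r in findc(pickle.load(open(f+".pkl","rb")),roi,*((90,72) if f[0]=="t" else (65,75))): print(r)
E
```

```text
top0
[347.0, 214.0, 0.5954, -0.2568, 25.9, 50.2, 173.9]
[347.0, 281.0, 0.4466, -0.2583, 27.8, 52.4, 163.4]
[383.0, 222.0, 0.5802, -0.3394, 26.0, 49.0, 175.9]
[393.0, 290.0, 0.428, -0.3609, 27.3, 51.7, 164.9]
[421.0, 213.0, 0.6028, -0.4272, 27.4, 51.7, 25.6]
[438.0, 261.0, 0.493, -0.4655, 25.8, 50.9, 100.7]
top2
[347.0, 215.0, 0.5953, -0.2565, 26.1, 50.5, 174.7]
[347.0, 281.0, 0.4467, -0.2583, 28.1, 52.8, 163.8]
[383.0, 222.0, 0.5803, -0.3395, 26.1, 49.9, 175.5]
[393.0, 290.0, 0.428, -0.361, 27.5, 51.8, 164.3]
[421.0, 213.0, 0.603, -0.427, 27.2, 51.6, 25.6]
[438.0, 261.0, 0.493, -0.4653, 25.9, 50.3, 100.5]
scene0
[140.0, 236.0, 0.6024, -0.4293, 27.2, 52.1, 25.6]
[177.0, 174.0, 0.4276, -0.3635, 27.6, 52.5, 164.1]
[183.0, 225.0, 0.5798, -0.3421, 27.2, 52.5, 174.9]
[221.0, 178.0, 0.4461, -0.2607, 27.8, 51.9, 164.2]
[222.0, 229.0, 0.595, -0.2587, 27.1, 52.0, 174.7]
scene2
[140.0, 236.0, 0.6024, -0.4295, 27.1, 52.2, 25.2]
[178.0, 174.0, 0.4276, -0.3634, 27.6, 52.7, 163.9]
[183.0, 225.0, 0.5798, -0.3421, 27.4, 52.4, 174.9]
[221.0, 178.0, 0.4459, -0.2606, 28.0, 51.9, 164.8]
[222.0, 229.0, 0.595, -0.2588, 27.2, 52.0, 174.4]
```

```bash
python3 -c "
from h import *
dl([.5952,-.2577,.15],Rd(174.5))"
```

```text
t 13.65 tcp [ 0.5135 -0.0721  0.2251] F [ 0.2 -0.8 -0.5] w 61.0 g 0.0
rot [0.0062, -0.0006, -0.0629] cm [17.03, -11.05, 7.46]
```

Request:
{"op": "arm_command", "data": {"deltas": [[0,0,0,4,-2.5,0,-1],[0,0,-0.03,8,-5,2,-1],[0,0,-0.06,12,-8,4,-1],[0,0,-0.06,16,-10.5,6,-1],[0,0,-0.06,17,-11,7.5,-1],[0,0,-0.06,17,-11,7.5,-1],[0,0,-0.06,17,-11,7.5,-1]]}}

```text
time_s: 14.23
tcp_pos: [0.5977, -0.2536, 0.1459]
ee_rot: [[-0.096, -0.995, -0.01], [-0.995, 0.096, 0.003], [-0.002, 0.011, -1.0]]
wrist_force: [0.4, 0.1, -0.8]
gripper_width: 0.991
gripper_force: 0.0
```

```bash
python3 -c "
from h import *
dl([.5952,-.2577,.036],Rd(174.5))
for r in findc(capture('scene'),RS,65,75): print(r)"
```

```text
t 14.23 tcp [ 0.5977 -0.2536  0.1459] F [ 0.4  0.1 -0.8] w 86.3 g 0.0
rot [0.0106, 0.0021, 0.0] cm [0.45, 0.1, 10.99]
[140.0, 236.0, 0.6025, -0.4294, 27.1, 52.5, 25.2]
[178.0, 174.0, 0.4277, -0.3633, 27.9, 52.8, 164.0]
[183.0, 225.0, 0.5802, -0.3421, 27.5, 52.9, 175.1]
```

Request:
{"op": "arm_command", "data": {"deltas": [[0.01,0.002,0,0.4,0,3,-1],[0.01,0.002,0,0.4,0,6,-1],[0.01,0.002,0,0.4,0,8.5,-1],[0.01,0.002,0,0.4,0,10.5,-1],[0.01,0.002,0,0.4,0,10.9,-1],[0.01,0.002,0,0.4,0,10.9,-1],[0.01,0.002,0,0.4,0,10.9,-1]]}}

```text
time_s: 14.87
tcp_pos: [0.6009, -0.2556, 0.0438]
ee_rot: [[-0.09, -0.996, 0.012], [-0.996, 0.09, -0.004], [0.002, -0.012, -1.0]]
wrist_force: [0.8, -0.1, 0.1]
gripper_width: 0.999
gripper_force: 0.0
```

```bash
python3 -c "
from h import *
dl([.5952,-.2577,.036],Rd(174.5))"
```

```text
t 14.87 tcp [ 0.6009 -0.2556  0.0438] F [ 0.8 -0.1  0.1] w 86.9 g 0.0
rot [-0.0119, -0.0024, 0.0058] cm [0.25, 0.56, 0.77]
```

Request:
{"op": "arm_command", "data": {"deltas": [[0,0,0,0,0,0,-1],[0,0,0,0,0,0,-1],[0,0,0,0,0,0,-1]]}}

```text
time_s: 15.12
tcp_pos: [0.6008, -0.2565, 0.0436]
ee_rot: [[-0.092, -0.996, 0.012], [-0.996, 0.092, -0.003], [0.002, -0.013, -1.0]]
wrist_force: [0.3, 0.0, -0.0]
gripper_width: 1.002
gripper_force: 0.0
```

```bash
python3 -c "
from h import *
dl([.5952,-.2577,.036],Rd(174.5))"
```

```text
t 15.12 tcp [ 0.6008 -0.2565  0.0436] F [ 0.3  0.  -0. ] w 87.1 g 0.0
rot [-0.0126, -0.0022, 0.0042] cm [0.17, 0.56, 0.76]
```

Request:
{"op": "arm_command", "data": {"deltas": [[-0.012,0,0,0.15,0.55,0.4,-1],[-0.012,0,0,0.15,0.55,0.75,-1],[-0.012,0,0,0.15,0.55,0.75,-1],[-0.012,0,0,0.15,0.55,0.75,1],[-0.012,0,0,0.15,0.55,0.75,1],[-0.012,0,0,0.15,0.55,0.75,1],[-0.012,0,0,0.15,0.55,0.75,1],[-0.012,0,0,0.15,0.55,0.75,1]]}}

```text
time_s: 15.78
tcp_pos: [0.5948, -0.2575, 0.0346]
ee_rot: [[-0.092, -0.996, -0.001], [-0.996, 0.092, -0.002], [0.002, 0.001, -1.0]]
wrist_force: [1.3, -0.2, -0.6]
gripper_width: 0.709
gripper_force: 0.3
```

Request:
{"op": "arm_command", "data": {"deltas": [[0,0,0,0,0,0,1],[0,0,0,0,0,0,1]]}}

```text
time_s: 15.95
tcp_pos: [0.5948, -0.2575, 0.0345]
ee_rot: [[-0.092, -0.996, -0.001], [-0.996, 0.092, -0.002], [0.002, 0.001, -1.0]]
wrist_force: [1.1, -0.4, -0.8]
gripper_width: 0.687
gripper_force: 30.0
```

```bash
python3 -c "
from h import *
dl(bw(0,-.0995,.16),Rd(171.2))"
```

```text
t 15.95 tcp [ 0.5948 -0.2575  0.0345] F [ 1.1 -0.4 -0.8] w 59.8 g 29.998405873775482
rot [0.0012, -0.0021, 0.0618] cm [-15.42, 9.63, -12.56]
```

Request:
{"op": "arm_command", "data": {"deltas": [[0,0,0,0,0,-2,1],[0,0,0,0,0,-5,1],[0,0,0,0,0,-8.5,1],[0,0,0,0,0,-12.5,1],[0,0,0.02,-3,2,-12.5,1],[0,0,0.04,-6,4,-12.5,1],[0,0,0.06,-9,6,-12.5,1],[0,0,0.062,-12,8,-12.5,1]]}}

```text
time_s: 16.62
tcp_pos: [0.5245, -0.1293, 0.1591]
ee_rot: [[-0.155, -0.988, -0.003], [-0.988, 0.155, -0.001], [0.002, 0.003, -1.0]]
wrist_force: [0.6, 1.2, -1.3]
gripper_width: 0.685
gripper_force: 30.0
```

Request:
{"op": "arm_command", "data": {"deltas": [[0,0,0,-2,1,0,1],[0,0,0,-3.4,2.6,0,1],[0,0,0,-3.4,2.6,0,1],[0,0,0,-3.4,2.6,0,1],[0,0,0,-3.4,2.6,0,1],[0,0,0,-3.4,2.6,0,1]]}}

```text
time_s: 17.12
tcp_pos: [0.5061, -0.0933, 0.1593]
ee_rot: [[-0.154, -0.988, -0.002], [-0.988, 0.154, -0.002], [0.002, 0.002, -1.0]]
wrist_force: [-0.2, 0.1, -1.2]
gripper_width: 0.691
gripper_force: 30.0
```

```bash
python3 -c "
from h import *
dl(bw(0,-.0995,.0345+.006),Rd(171.2))"
```

```text
t 17.12 tcp [ 0.5061 -0.0933  0.1593] F [-0.2  0.1 -1.2] w 60.1 g 29.997483969200402
rot [0.0018, -0.0022, -0.0011] cm [0.01, -0.75, 11.87]
```

Request:
{"op": "arm_command", "data": {"deltas": [[0,0,0,-0.1,-0.75,0,1],[0,0,0,-0.1,-0.75,2,1],[0,0,0,-0.1,-0.75,4,1],[0,0,0,-0.1,-0.75,6,1],[0,0,0,-0.1,-0.75,8,1],[0,0,0,-0.1,-0.75,10,1],[0,0,0,-0.1,-0.75,11.3,1],[0,0,0,-0.1,-0.75,11.3,1]]}}

```text
time_s: 17.78
tcp_pos: [0.5117, -0.094, 0.0431]
ee_rot: [[-0.155, -0.988, -0.009], [-0.988, 0.155, -0.002], [0.004, 0.008, -1.0]]
wrist_force: [-0.9, -0.3, -1.6]
gripper_width: 0.688
gripper_force: 30.0
```

Request:
{"op": "arm_command", "data": {"deltas": [[0,0,0,0,0,0,1],[0,0,0,0,0,0,1],[0,0,0,0,0,0,1]]}}

```text
time_s: 18.03
tcp_pos: [0.5142, -0.0933, 0.0474]
ee_rot: [[-0.153, -0.988, 0.0], [-0.988, 0.153, -0.002], [0.002, -0.001, -1.0]]
wrist_force: [-0.2, -0.5, -1.1]
gripper_width: 0.686
gripper_force: 30.0
```

```bash
python3 -c "
from h import *
dl(bw(0,-.0985,.0345+.006),Rd(171.2))"
```

```text
t 18.03 tcp [ 0.5142 -0.0933  0.0474] F [-0.2 -0.5 -1.1] w 59.7 g 29.99765973770991
rot [-0.0006, -0.0016, -0.0004] cm [0.06, 0.07, 0.69]
```

Request:
{"op": "arm_command", "data": {"deltas": [[0,0,0,0.05,0,0.3,1],[0,0,0,0.05,0,0.6,1],[0,0,0,0.05,0,0.65,1],[0,0,0,0.05,0,0.65,1],[0,0,0,0.05,0,0.65,1]]}}

```text
time_s: 18.45
tcp_pos: [0.5134, -0.0937, 0.0405]
ee_rot: [[-0.153, -0.988, -0.001], [-0.988, 0.153, -0.002], [0.002, 0.001, -1.0]]
wrist_force: [-0.2, 0.2, 4.6]
gripper_width: 0.688
gripper_force: 30.0
```

Request:
{"op": "arm_command", "data": {"deltas": [[0,0,0,0,0,0,0.3],[0,0,0,0,0,0,-0.3],[0,0,0,0,0,0,-0.65],[0,0,0,0,0,0,-0.65],[0,0,0,0,0,0,-0.65]]}}

```text
time_s: 18.87
tcp_pos: [0.5125, -0.0937, 0.0395]
ee_rot: [[-0.154, -0.988, -0.003], [-0.988, 0.154, -0.002], [0.002, 0.003, -1.0]]
wrist_force: [0.4, -0.2, 0.1]
gripper_width: 0.796
gripper_force: 0.0
```

Request:
{"op": "arm_command", "data": {"deltas": [[0,0,0,0,0,-1,-0.65],[0,0,0,0,0,-3,-0.65],[0,0,0,0,0,-6,-0.65],[0,0,0,0,0,-10,-0.65],[0,0,0,0,0,-12,-0.65],[0,0,0,0,0,-12,-0.65],[0,0,0,0,0,-12,-0.65]]}}

```text
time_s: 19.45
tcp_pos: [0.5137, -0.0933, 0.1616]
ee_rot: [[-0.154, -0.988, 0.002], [-0.988, 0.154, -0.001], [0.001, -0.002, -1.0]]
wrist_force: [-0.7, -0.1, -0.7]
gripper_width: 0.826
gripper_force: 0.0
```

```bash
python3 - <<'E'
from h import *
import pickle
dl([.58,-.3408,.15],Rd(175))
for n,r,q in(("top",RT,(90,72)),("scene",RS,(65,75))):
    c=capture(n);pickle.dump(c,open(n+'3.pkl','wb'))
    for k in findc(c,r,*q): print(n,k)
print(findc(c,(270,150,410,260),65,70,.060))
cv2.imwrite("pics/s3.png",cv2.convertScaleAbs(cv2.resize(c["pixels"][150:260,265:425],None,fx=4,fy=4),alpha=1.3))
E
```

```text
t 19.45 tcp [ 0.5137 -0.0933  0.1616] F [-0.7 -0.1 -0.7] w 71.8 g 0.0
rot [-0.0016, -0.0009, -0.0669] cm [23.43, -10.35, 1.2]
top [347.0, 281.0, 0.4466, -0.2584, 28.0, 52.7, 163.8]
top [383.0, 222.0, 0.5801, -0.3396, 26.1, 49.9, 175.2]
top [393.0, 290.0, 0.4278, -0.3609, 27.7, 51.8, 163.6]
top [421.0, 213.0, 0.6028, -0.4269, 27.1, 51.5, 25.2]
top [438.0, 261.0, 0.4931, -0.4656, 26.1, 50.9, 100.2]
scene [140.0, 235.0, 0.6022, -0.4296, 27.1, 52.8, 25.2]
scene [177.0, 174.0, 0.4277, -0.3635, 27.7, 52.6, 164.5]
scene [183.0, 225.0, 0.5799, -0.3421, 27.4, 52.2, 174.8]
scene [221.0, 178.0, 0.4463, -0.2606, 28.1, 52.3, 164.1]
[]
```

View pics/s3.png

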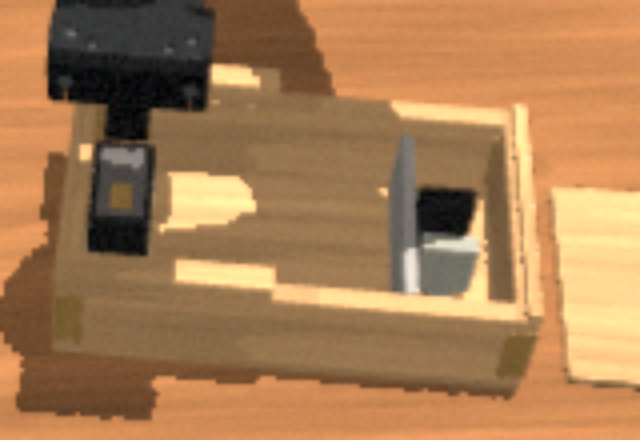

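Request:
{"op": "arm_command", "data": {"deltas": [[0,0,0,3,-1.4,0,-1],[0,0,-0.02,6.5,-2.9,0,-1],[0,0,-0.04,10,-4.4,0,-1],[0,0,-0.067,13.5,-6,0,-1],[0,0,-0.067,17,-7.5,0,-1],[0,0,-0.067,20.5,-9,1,-1],[0,0,-0.067,23.4,-10.3,1.2,-1],[0,0,-0.067,23.4,-10.3,1.2,-1]]}}

```text
time_s: 20.22
tcp_pos: [0.5782, -0.3453, 0.1439]
ee_rot: [[-0.092, -0.996, -0.007], [-0.996, 0.092, -0.001], [0.002, 0.007, -1.0]]
wrist_force: [0.5, 0.2, 0.1]
gripper_width: 1.001
gripper_force: 0.0
```

Request:
{"op": "arm_command", "data": {"deltas": [[0,0,0,0,0,0,-1],[0,0,0,0,0,2,-1],[0,0,0,0,0,4,-1],[0,0,0,0,0,6,-1],[0,0,0,0,0,8,-1],[0,0,0,0,0,8,-1],[0,0,0,0,0,8,-1],[0,0,0,0,0,8,-1]]}}

```text
time_s: 20.88
tcp_pos: [0.5795, -0.3402, 0.0692]
ee_rot: [[-0.085, -0.996, -0.001], [-0.996, 0.085, -0.003], [0.003, 0.001, -1.0]]
wrist_force: [-0.2, 0.3, 0.6]
gripper_width: 1.0
gripper_force: 0.0
```

```bash
python3 -c "
from h import *
dl([.58,-.3408,.035],Rd(175))"
```

```text
t 20.88 tcp [ 0.5795 -0.3402  0.0692] F [-0.2  0.3  0.6] w 87.0 g 0.0
rot [0.001, -0.0027, 0.0018] cm [0.04, -0.06, 3.42]
```

Aligned, so I'll go down and grip.

Request:
{"op": "arm_command", "data": {"deltas": [[0,0,0,0,0,1.5,-1],[0,0,0,0,0,3,-1],[0,0,0,0,0,3.4,-1],[0,0,0,0,0,3.4,-1],[0,0,0,0,0,3.4,1],[0,0,0,0,0,3.4,1],[0,0,0,0,0,3.4,1],[0,0,0,0,0,3.4,1]]}}

```text
time_s: 21.55
tcp_pos: [0.5793, -0.3409, 0.0351]
ee_rot: [[-0.087, -0.996, -0.001], [-0.996, 0.087, -0.002], [0.002, 0.0, -1.0]]
wrist_force: [0.2, 0.0, -0.3]
gripper_width: 0.783
gripper_force: 0.0
```

Request:
{"op": "arm_command", "data": {"deltas": [[0,0,0,0,0,0,1],[0,0,0,0,0,0,1],[0,0,0,0,0,0,1],[0,0,0,0,0,0,1]]}}

```text
time_s: 21.88
tcp_pos: [0.5796, -0.341, 0.035]
ee_rot: [[-0.087, -0.996, -0.0], [-0.996, 0.087, -0.003], [0.003, -0.0, -1.0]]
wrist_force: [1.5, 0.5, 2.4]
gripper_width: 0.687
gripper_force: 30.0
```

```bash
python3 -c "
from h import *
dl(bw(0,-.0635,.16),Rd(171.2))"
```

```text
t 21.88 tcp [ 0.5796 -0.341   0.035 ] F [1.5 0.5 2.4] w 59.7 g 30.000169216655195
rot [-0.0001, -0.0026, 0.067] cm [-27.51, 8.5, -12.58]
```

Request:
{"op": "arm_command", "data": {"deltas": [[0,0,0,0,0,-2,1],[0,0,0,0,0,-5,1],[0,0,0,0,0,-8.5,1],[0,0,0,0,0,-12.5,1],[0,0,0.02,-3,1,-12.5,1],[0,0,0.04,-6.5,2,-12.5,1],[0,0,0.06,-10,3,-12.5,1],[0,0,0.067,-13.5,4.2,-12.5,1]]}}

```text
time_s: 22.55
tcp_pos: [0.5474, -0.2011, 0.158]
ee_rot: [[-0.156, -0.988, -0.004], [-0.988, 0.156, -0.001], [0.002, 0.004, -1.0]]
wrist_force: [0.8, 0.8, -1.6]
gripper_width: 0.689
gripper_force: 30.0
```

Request:
{"op": "arm_command", "data": {"deltas": [[0,0,0,-3.5,1,0,1],[0,0,0,-7,2,0,1],[0,0,0,-10.5,3,0,1],[0,0,0,-13,3.3,0,1],[0,0,0,-13.6,3.3,0,1],[0,0,0,-13.6,3.3,0,1],[0,0,0,-13.6,3.3,0,1],[0,0,0,-13.6,3.3,0,1]]}}

```text
time_s: 23.22
tcp_pos: [0.5368, -0.0639, 0.1583]
ee_rot: [[-0.155, -0.988, -0.003], [-0.988, 0.155, -0.002], [0.003, 0.003, -1.0]]
wrist_force: [1.1, -0.3, -2.1]
gripper_width: 0.685
gripper_force: 30.0
```

```bash
python3 -c "
from h import *
dl(bw(0,-.0635,.035+.006),Rd(171.2))"
```

```text
t 23.22 tcp [ 0.5368 -0.0639  0.1583] F [ 1.1 -0.3 -2.1] w 59.6 g 30.0000708270818
rot [0.0031, -0.0026, -0.0016] cm [-0.21, 1.82, 11.73]
```

Request:
{"op": "arm_command", "data": {"deltas": [[0,0,0,-0.2,0.9,0,1],[0,0,0,-0.3,1.8,0.5,1],[0,0,0,-0.3,1.8,2.5,1],[0,0,0,-0.3,1.8,4.2,1],[0,0,0,-0.3,1.8,4.2,1],[0,0,0,-0.3,1.8,4.2,1],[0,0,0,-0.3,1.8,4.2,1],[0,0,0,-0.3,1.8,4.2,1]]}}

```text
time_s: 23.88
tcp_pos: [0.5206, -0.0575, 0.1179]
ee_rot: [[-0.154, -0.988, 0.0], [-0.988, 0.154, -0.002], [0.002, -0.0, -1.0]]
wrist_force: [-0.3, -0.4, -2.4]
gripper_width: 0.685
gripper_force: 30.0
```

```bash
python3 -c "
from h import *
dl(bw(0,-.0635,.035+.006),Rd(171.2))"
```

```text
t 23.88 tcp [ 0.5206 -0.0575  0.1179] F [-0.3 -0.4 -2.4] w 59.6 g 30.000127139501274
rot [-0.0003, -0.0016, -0.0007] cm [0.19, 0.15, 7.69]
```

Request:
{"op": "arm_command", "data": {"deltas": [[0,0,0,0.1,0.15,2,1],[0,0,0,0.1,0.15,4,1],[0,0,0,0.1,0.15,6,1],[0,0,0,0.1,0.15,7,1],[0,0,0,0.1,0.15,7,1],[0,0,0,0.1,0.15,7,1],[0,0,0,0.1,0.15,7,1]]}}

```text
time_s: 24.47
tcp_pos: [0.5192, -0.058, 0.048]
ee_rot: [[-0.153, -0.988, 0.001], [-0.988, 0.153, -0.002], [0.002, -0.001, -1.0]]
wrist_force: [0.7, 0.4, -2.1]
gripper_width: 0.686
gripper_force: 30.0
```

```bash
python3 -c "
from h import *
dl(bw(0,-.0635,.035+.006),Rd(171.2))"
```

```text
t 24.47 tcp [ 0.5192 -0.058   0.048 ] F [ 0.7  0.4 -2.1] w 59.7 g 29.99999583698809
rot [-0.0008, -0.0015, 0.0001] cm [0.13, 0.02, 0.7]
```

Request:
{"op": "arm_command", "data": {"deltas": [[0,0,0,0.1,0,0.3,1],[0,0,0,0.1,0,0.6,1],[0,0,0,0.1,0,0.7,1],[0,0,0,0.1,0,0.7,1],[0,0,0,0.1,0,0.7,1]]}}

```text
time_s: 24.88
tcp_pos: [0.5183, -0.0591, 0.0409]
ee_rot: [[-0.153, -0.988, -0.001], [-0.988, 0.153, -0.002], [0.002, 0.0, -1.0]]
wrist_force: [-1.8, 1.1, 5.5]
gripper_width: 0.687
gripper_force: 30.0
```

Request:
{"op": "arm_command", "data": {"deltas": [[0,0,0,0,0,0,0.3],[0,0,0,0,0,0,-0.3],[0,0,0,0,0,0,-0.65],[0,0,0,0,0,0,-0.65],[0,0,0,0,0,0,-0.65]]}}

```text
time_s: 25.3
tcp_pos: [0.5179, -0.0591, 0.0398]
ee_rot: [[-0.153, -0.988, -0.002], [-0.988, 0.153, -0.002], [0.002, 0.001, -1.0]]
wrist_force: [0.7, 0.0, -0.1]
gripper_width: 0.799
gripper_force: 0.0
```

Request:
{"op": "arm_command", "data": {"deltas": [[0,0,0,0,0,-1,-0.65],[0,0,0,0,0,-3,-0.65],[0,0,0,0,0,-6,-0.65],[0,0,0,0,0,-10,-0.65],[0,0,0,0,0,-12,-0.65],[0,0,0,0,0,-12,-0.65],[0,0,0,0,0,-12,-0.65]]}}

```text
time_s: 25.88
tcp_pos: [0.5187, -0.0588, 0.1617]
ee_rot: [[-0.153, -0.988, 0.002], [-0.988, 0.153, -0.001], [0.001, -0.002, -1.0]]
wrist_force: [-0.4, 0.1, -0.7]
gripper_width: 0.829
gripper_force: 0.0
```

```bash
python3 - <<'E'
from h import *
import pickle
dl([.4463,-.2595,.12],Rd(164.2))
for n,r,q in(("top",RT,(90,72)),("scene",RS,(65,75))):
    c=capture(n);pickle.dump(c,open(n+'4.pkl','wb'))
    for k in findc(c,r,*q): print(n,k)
E
```

```text
t 25.88 tcp [ 0.5187 -0.0588  0.1617] F [-0.4  0.1 -0.7] w 72.1 g 0.0
rot [-0.0019, -0.0004, 0.1217] cm [20.94, 4.08, 4.17]
top [347.0, 281.0, 0.4466, -0.2585, 28.1, 53.0, 163.6]
top [392.0, 290.0, 0.4281, -0.3608, 27.8, 51.8, 164.8]
top [421.0, 213.0, 0.6028, -0.427, 27.0, 51.9, 24.9]
top [438.0, 261.0, 0.4931, -0.4656, 26.1, 50.9, 100.2]
scene [140.0, 235.0, 0.6023, -0.4294, 27.0, 52.4, 25.6]
scene [177.0, 174.0, 0.4276, -0.3635, 27.6, 52.6, 164.2]
scene [222.0, 178.0, 0.4461, -0.2606, 28.1, 51.9, 164.0]
```

Request:
{"op": "arm_command", "data": {"deltas": [[0,0,0,3,0.6,0,-1],[0,0,0.04,6.5,1.3,0,-1],[0,0,0.08,10,2,0,-1],[0,0,0.122,13.5,2.7,0,-1],[0,0,0.122,17,3.4,0,-1],[0,0,0.122,20,4,2,-1],[0,0,0.122,20.9,4.1,4,-1],[0,0,0.122,20.9,4.1,4,-1]]}}

```text
time_s: 26.65
tcp_pos: [0.4409, -0.26, 0.1153]
ee_rot: [[-0.277, -0.961, -0.013], [-0.961, 0.277, 0.002], [0.002, 0.013, -1.0]]
wrist_force: [-0.8, 0.4, -0.9]
gripper_width: 0.997
gripper_force: 0.0
```

Request:
{"op": "arm_command", "data": {"deltas": [[0,0,0,0,0,0,-1],[0,0,0,0,0,2,-1],[0,0,0,0,0,4,-1],[0,0,0,0,0,5.3,-1],[0,0,0,0,0,5.3,-1],[0,0,0,0,0,5.3,-1],[0,0,0,0,0,5.3,-1],[0,0,0,0,0,5.3,-1]]}}

```text
time_s: 27.32
tcp_pos: [0.4466, -0.2592, 0.0687]
ee_rot: [[-0.271, -0.962, 0.001], [-0.962, 0.271, -0.003], [0.002, -0.001, -1.0]]
wrist_force: [0.1, 0.2, 1.0]
gripper_width: 0.998
gripper_force: 0.0
```

```bash
python3 -c "
from h import *
dl([.4463,-.2595,.035],Rd(164.2))"
```

```text
t 27.32 tcp [ 0.4466 -0.2592  0.0687] F [0.1 0.2 1. ] w 86.8 g 0.0
rot [-0.0012, -0.0024, 0.001] cm [0.03, 0.02, 3.37]
```

Request:
{"op": "arm_command", "data": {"deltas": [[0,0,0,0,0,1.5,-1],[0,0,0,0,0,3,-1],[0,0,0,0,0,3.4,-1],[0,0,0,0,0,3.4,-1],[0,0,0,0,0,3.4,1],[0,0,0,0,0,3.4,1],[0,0,0,0,0,3.4,1],[0,0,0,0,0,3.4,1]]}}

```text
time_s: 27.98
tcp_pos: [0.4457, -0.2595, 0.034]
ee_rot: [[-0.272, -0.962, -0.001], [-0.962, 0.272, -0.002], [0.002, 0.0, -1.0]]
wrist_force: [-0.1, 0.8, -0.1]
gripper_width: 0.78
gripper_force: 0.0
```

Request:
{"op": "arm_command", "data": {"deltas": [[0,0,0,0,0,0,1],[0,0,0,0,0,0,1],[0,0,0,0,0,0,1],[0,0,0,0,0,0,1]]}}

```text
time_s: 28.32
tcp_pos: [0.446, -0.2596, 0.0339]
ee_rot: [[-0.272, -0.962, -0.0], [-0.962, 0.272, -0.002], [0.002, -0.0, -1.0]]
wrist_force: [0.5, 1.2, 4.0]
gripper_width: 0.689
gripper_force: 30.0
```

```bash
python3 -c "
from h import *
print(np.linalg.inv(BX)@[.5180,-.0591,0,1])
dl(bw(0,-.0265,.16),Rd(171.2))"
```

```text
[-7.99484654e-04 -6.34694480e-02  0.00000000e+00  1.00000000e+00]
t 28.32 tcp [ 0.446  -0.2596  0.0339] F [0.5 1.2 4. ] w 60.0 g 29.99972107820213
rot [-0.0001, -0.0024, -0.122] cm [-24.9, -1.1, -12.67]
```

Request:
{"op": "arm_command", "data": {"deltas": [[0,0,0,0,0,-2,1],[0,0,0,0,0,-5,1],[0,0,0,0,0,-8.5,1],[0,0,0,0,0,-12.6,1],[0,0,-0.03,-3,0,-12.6,1],[0,0,-0.06,-6.5,-0.3,-12.6,1],[0,0,-0.09,-10,-0.5,-12.6,1],[0,0,-0.122,-13.5,-0.6,-12.6,1]]}}

```text
time_s: 28.98
tcp_pos: [0.4874, -0.1297, 0.1586]
ee_rot: [[-0.153, -0.988, -0.003], [-0.988, 0.153, -0.001], [0.002, 0.003, -1.0]]
wrist_force: [0.3, -0.8, -1.7]
gripper_width: 0.689
gripper_force: 30.0
```

Request:
{"op": "arm_command", "data": {"deltas": [[0,0,0,-3,-0.7,0,1],[0,0,0,-6.5,-1.4,0,1],[0,0,0,-10,-1.9,0,1],[0,0,0,-11.4,-1.9,0,1],[0,0,0,-11.4,-1.9,2,1],[0,0,0,-11.4,-1.9,4,1],[0,0,0,-11.4,-1.9,4,1],[0,0,0,-11.4,-1.9,4,1]]}}

```text
time_s: 29.65
tcp_pos: [0.5229, -0.0216, 0.1174]
ee_rot: [[-0.153, -0.988, -0.007], [-0.988, 0.153, -0.003], [0.004, 0.006, -1.0]]
wrist_force: [0.1, -0.1, -1.0]
gripper_width: 0.686
gripper_force: 30.0
```

Request:
{"op": "arm_command", "data": {"deltas": [[0,0,0,0,0,0,1],[0,0,0,0,0,0,1],[0,0,0,0,0,0,1]]}}

```text
time_s: 29.9
tcp_pos: [0.5248, -0.0214, 0.1198]
ee_rot: [[-0.154, -0.988, -0.0], [-0.988, 0.154, -0.001], [0.001, -0.0, -1.0]]
wrist_force: [-1.3, 0.1, -1.1]
gripper_width: 0.69
gripper_force: 30.0
```

```bash
python3 -c "
from h import *
dl(bw(0,-.0275,.034+.006),Rd(171.2))"
```

```text
t 29.9 tcp [ 0.5248 -0.0214  0.1198] F [-1.3  0.1 -1.1] w 60.1 g 29.99982314184308
rot [-0.0001, -0.0014, -0.0007] cm [0.22, 0.02, 7.98]
```

Request:
{"op": "arm_command", "data": {"deltas": [[0,0,0,0.2,0,2,1],[0,0,0,0.2,0,4,1],[0,0,0,0.2,0,6,1],[0,0,0,0.2,0,7.3,1],[0,0,0,0.2,0,7.3,1],[0,0,0,0.2,0,7.3,1],[0,0,0,0.2,0,7.3,1]]}}

```text
time_s: 30.48
tcp_pos: [0.5248, -0.0233, 0.0469]
ee_rot: [[-0.153, -0.988, 0.0], [-0.988, 0.153, -0.001], [0.001, -0.001, -1.0]]
wrist_force: [-0.5, -0.7, -0.3]
gripper_width: 0.686
gripper_force: 30.0
```

```bash
python3 -c "
from h import *
dl(bw(0,-.0285,.034+.006),Rd(171.2))"
```

```text
t 30.48 tcp [ 0.5248 -0.0233  0.0469] F [-0.5 -0.7 -0.3] w 59.7 g 29.999905298464
rot [-0.0006, -0.0014, -0.0001] cm [0.15, 0.05, 0.69]
```

Request:
{"op": "arm_command", "data": {"deltas": [[0,0,0,0.1,0,0.3,1],[0,0,0,0.1,0,0.6,1],[0,0,0,0.1,0,0.7,1],[0,0,0,0.1,0,0.7,1],[0,0,0,0.1,0,0.7,1]]}}

```text
time_s: 30.9
tcp_pos: [0.5241, -0.0243, 0.0399]
ee_rot: [[-0.153, -0.988, -0.001], [-0.988, 0.153, -0.002], [0.002, 0.0, -1.0]]
wrist_force: [-2.2, -0.2, 6.7]
gripper_width: 0.686
gripper_force: 30.0
```

Request:
{"op": "arm_command", "data": {"deltas": [[0,0,0,0,0,0,0.3],[0,0,0,0,0,0,-0.3],[0,0,0,0,0,0,-0.65],[0,0,0,0,0,0,-0.65],[0,0,0,0,0,0,-0.65]]}}

```text
time_s: 31.32
tcp_pos: [0.5237, -0.0243, 0.0387]
ee_rot: [[-0.153, -0.988, -0.002], [-0.988, 0.153, -0.002], [0.002, 0.002, -1.0]]
wrist_force: [-0.5, 0.1, -0.1]
gripper_width: 0.801
gripper_force: 0.0
```

Request:
{"op": "arm_command", "data": {"deltas": [[0,0,0,0,0,-1,-0.65],[0,0,0,0,0,-3,-0.65],[0,0,0,0,0,-6,-0.65],[0,0,0,0,0,-10,-0.65],[0,0,0,0,0,-12,-0.65],[0,0,0,0,0,-12,-0.65],[0,0,0,0,0,-12,-0.65]]}}

```text
time_s: 31.9
tcp_pos: [0.5245, -0.0239, 0.1606]
ee_rot: [[-0.153, -0.988, 0.002], [-0.988, 0.153, -0.001], [0.0, -0.002, -1.0]]
wrist_force: [-0.1, 0.7, -0.2]
gripper_width: 0.825
gripper_force: 0.0
```

```bash
python3 - <<'E'
from h import *
import pickle
dl([.4279,-.3622,.12],Rd(164.2))
for n,r,q in(("top",RT,(90,72)),("scene",RS,(65,75))):
    c=capture(n);pickle.dump(c,open(n+'5.pkl','wb'))
    for k in findc(c,r,*q): print(n,k)
cv2.imwrite("pics/s5.png",cv2.convertScaleAbs(cv2.resize(c["pixels"][150:260,265:425],None,fx=4,fy=4),alpha=1.3))
E
```

```text
t 31.9 tcp [ 0.5245 -0.0239  0.1606] F [-0.1  0.7 -0.2] w 71.7 g 0.0
rot [-0.0017, -0.0002, 0.1217] cm [34.91, 4.36, 4.06]
top [392.0, 290.0, 0.428, -0.3608, 27.6, 51.8, 164.9]
top [421.0, 213.0, 0.6028, -0.427, 27.2, 51.5, 25.6]
top [438.0, 261.0, 0.4931, -0.4655, 25.7, 51.0, 100.6]
scene [140.0, 236.0, 0.6025, -0.4293, 27.3, 52.4, 25.5]
scene [177.0, 174.0, 0.4276, -0.3635, 27.7, 52.3, 164.5]
```

View pics/s5.png

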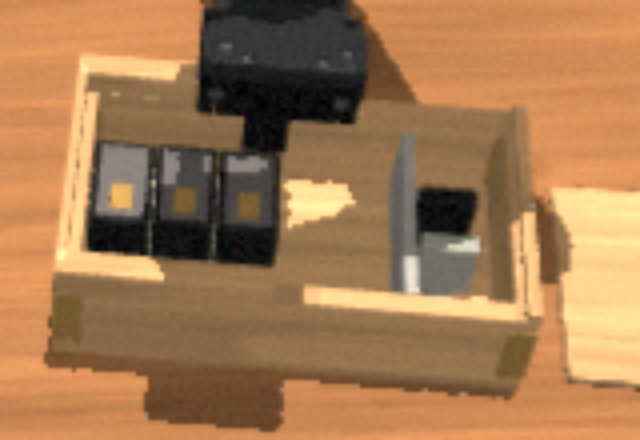

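Three cartridges stand in a neat row against the end wall, at crop (90–280, 145–265), and the follower is latched further back. Next is the fourth.

Request:
{"op": "arm_command", "data": {"deltas": [[0,0,0,3,0.4,0,-1],[0,0,0.04,6.5,0.8,0,-1],[0,0,0.08,10,1.3,0,-1],[0,0,0.122,13.5,1.7,0,-1],[0,0,0.122,17,2.1,0,-1],[0,0,0.122,20.5,2.6,0,-1],[0,0,0.122,24,3,0,-1],[0,0,0.122,24,3,0,-1]]}}

```text
time_s: 32.67
tcp_pos: [0.4547, -0.2606, 0.1574]
ee_rot: [[-0.278, -0.961, -0.007], [-0.961, 0.278, -0.001], [0.003, 0.006, -1.0]]
wrist_force: [-0.2, -0.6, -0.5]
gripper_width: 1.001
gripper_force: 0.0
```

Request:
{"op": "arm_command", "data": {"deltas": [[0,0,0,3,0,0,-1],[0,0,0,6.5,0,2,-1],[0,0,0,10,0,4,-1],[0,0,0,11,0,6,-1],[0,0,0,11,0,8,-1],[0,0,0,11,0,8,-1],[0,0,0,11,0,8,-1],[0,0,0,11,0,8,-1]]}}

```text
time_s: 33.33
tcp_pos: [0.4277, -0.3625, 0.0797]
ee_rot: [[-0.271, -0.963, -0.003], [-0.962, 0.271, -0.002], [0.003, 0.002, -1.0]]
wrist_force: [0.8, 0.4, -0.9]
gripper_width: 1.0
gripper_force: 0.0
```

```bash
python3 -c "
from h import *
dl([.4279,-.3622,.035],Rd(164.2))"
```

```text
t 33.33 tcp [ 0.4277 -0.3625  0.0797] F [ 0.8  0.4 -0.9] w 87.0 g 0.0
rot [0.0018, -0.0027, 0.001] cm [-0.05, -0.02, 4.47]
```

Request:
{"op": "arm_command", "data": {"deltas": [[0,0,0,0,0,2,-1],[0,0,0,0,0,4,-1],[0,0,0,0,0,4.5,-1],[0,0,0,0,0,4.5,-1],[0,0,0,0,0,4.5,1],[0,0,0,0,0,4.5,1],[0,0,0,0,0,4.5,1],[0,0,0,0,0,4.5,1]]}}

```text
time_s: 34.0
tcp_pos: [0.4278, -0.363, 0.0356]
ee_rot: [[-0.272, -0.962, -0.0], [-0.962, 0.272, -0.003], [0.003, -0.0, -1.0]]
wrist_force: [-0.1, 0.1, -0.6]
gripper_width: 0.782
gripper_force: 0.0
```

Request:
{"op": "arm_command", "data": {"deltas": [[0,0,0,0,0,0,1],[0,0,0,0,0,0,1],[0,0,0,0,0,0,1],[0,0,0,0,0,0,1]]}}

```text
time_s: 34.33
tcp_pos: [0.4279, -0.3631, 0.0353]
ee_rot: [[-0.272, -0.962, -0.0], [-0.962, 0.272, -0.003], [0.003, -0.0, -1.0]]
wrist_force: [0.2, 1.5, 5.1]
gripper_width: 0.684
gripper_force: 30.0
```

```bash
python3 -c "
from h import *
print(np.linalg.inv(BX)@[.5238,-.0243,0,1])
dl(bw(0,.0085,.16),Rd(171.2))"
```

```text
[-3.91667144e-04 -2.81917824e-02  0.00000000e+00  1.00000000e+00]
t 34.33 tcp [ 0.4279 -0.3631  0.0353] F [0.2 1.5 5.1] w 59.5 g 29.999293056316674
rot [-0.0001, -0.0028, -0.122] cm [-38.82, 0.4, -12.58]
```

Request:
{"op": "arm_command", "data": {"deltas": [[0,0,0,0,0,-2,1],[0,0,0,0,0,-5,1],[0,0,0,0,0,-8.5,1],[0,0,0,0,0,-12.6,1],[0,0,-0.03,-3,0,-12.6,1],[0,0,-0.06,-6.5,0,-12.6,1],[0,0,-0.09,-10,0,-12.6,1],[0,0,-0.122,-13.5,0,-12.6,1]]}}

```text
time_s: 35.0
tcp_pos: [0.4634, -0.2312, 0.1597]
ee_rot: [[-0.153, -0.988, -0.004], [-0.988, 0.153, -0.001], [0.002, 0.003, -1.0]]
wrist_force: [0.8, 0.7, -1.5]
gripper_width: 0.685
gripper_force: 30.0
```

Request:
{"op": "arm_command", "data": {"deltas": [[0,0,0,-3.5,-0.4,0,1],[0,0,0,-7,-0.9,0,1],[0,0,0,-10.5,-1.4,0,1],[0,0,0,-14,-1.8,0,1],[0,0,0,-17.5,-2.3,0,1],[0,0,0,-21,-2.7,0,1],[0,0,0,-24.5,-2.7,0,1],[0,0,0,-25.2,-2.7,0,1]]}}

```text
time_s: 35.67
tcp_pos: [0.53, 0.0161, 0.1589]
ee_rot: [[-0.149, -0.989, -0.003], [-0.989, 0.149, -0.001], [0.002, 0.002, -1.0]]
wrist_force: [0.4, -0.5, -1.9]
gripper_width: 0.684
gripper_force: 30.0
```

Request:
{"op": "arm_command", "data": {"deltas": [[0,0,0,0,0,0,1],[0,0,0,0,0,2,1],[0,0,0,0,0,4,1],[0,0,0,0,0,4,1],[0,0,0,0,0,4,1],[0,0,0,0,0,4,1]]}}

```text
time_s: 36.17
tcp_pos: [0.5298, 0.0112, 0.1203]
ee_rot: [[-0.154, -0.988, -0.002], [-0.988, 0.154, -0.002], [0.002, 0.001, -1.0]]
wrist_force: [-0.8, 0.7, -0.8]
gripper_width: 0.689
gripper_force: 30.0
```

```bash
python3 -c "
from h import *
dl(bw(0,.0075,.0353+.006),Rd(171.2))"
```

```text
t 36.17 tcp [0.5298 0.0112 0.1203] F [-0.8  0.7 -0.8] w 59.9 g 29.999665855430067
rot [0.0013, -0.0023, -0.0012] cm [0.02, -0.0, 7.9]
```

Request:
{"op": "arm_command", "data": {"deltas": [[0,0,0,0,0,2,1],[0,0,0,0,0,4,1],[0,0,0,0,0,6,1],[0,0,0,0,0,7.2,1],[0,0,0,0,0,7.2,1],[0,0,0,0,0,7.2,1],[0,0,0,0,0,7.2,1]]}}

```text
time_s: 36.75
tcp_pos: [0.5306, 0.0121, 0.0492]
ee_rot: [[-0.153, -0.988, 0.001], [-0.988, 0.153, -0.001], [0.001, -0.001, -1.0]]
wrist_force: [0.5, 0.2, -1.6]
gripper_width: 0.691
gripper_force: 30.0
```

```bash
python3 -c "
from h import *
dl(bw(0,.0065,.0353+.006),Rd(171.2))"
```

```text
t 36.75 tcp [0.5306 0.0121 0.0492] F [ 0.5  0.2 -1.6] w 60.1 g 29.999662851914763
rot [-0.001, -0.0011, -0.0001] cm [0.23, 0.07, 0.79]
```

Request:
{"op": "arm_command", "data": {"deltas": [[0,0,0,0.2,0,0.3,1],[0,0,0,0.2,0,0.6,1],[0,0,0,0.2,0,0.8,1],[0,0,0,0.2,0,0.8,1],[0,0,0,0.2,0,0.8,1]]}}

```text
time_s: 37.17
tcp_pos: [0.5294, 0.01, 0.0413]
ee_rot: [[-0.153, -0.988, -0.001], [-0.988, 0.153, -0.002], [0.002, 0.0, -1.0]]
wrist_force: [-3.0, -0.0, 7.7]
gripper_width: 0.688
gripper_force: 30.0
```

Request:
{"op": "arm_command", "data": {"deltas": [[0,0,0,0,0,0,0.3],[0,0,0,0,0,0,-0.3],[0,0,0,0,0,0,-0.65],[0,0,0,0,0,0,-0.65],[0,0,0,0,0,0,-0.65]]}}

```text
time_s: 37.58
tcp_pos: [0.5291, 0.0101, 0.0398]
ee_rot: [[-0.153, -0.988, -0.002], [-0.988, 0.153, -0.002], [0.002, 0.001, -1.0]]
wrist_force: [-0.2, 0.6, -0.5]
gripper_width: 0.8
gripper_force: 0.0
```

Request:
{"op": "arm_command", "data": {"deltas": [[0,0,0,0,0,-1,-0.65],[0,0,0,0,0,-3,-0.65],[0,0,0,0,0,-6,-0.65],[0,0,0,0,0,-10,-0.5],[0,0,0,-3,0,-10,-0.4],[0,0,0,-6,0,-10,-0.4],[0,0,0,-7.4,0,-10,-0.4],[0,0,0,-7.4,0,-10,-0.4]]}}

```text
time_s: 38.25
tcp_pos: [0.5412, 0.0857, 0.1401]
ee_rot: [[-0.15, -0.989, -0.001], [-0.989, 0.15, -0.001], [0.001, 0.0, -1.0]]
wrist_force: [-0.5, -0.1, -0.4]
gripper_width: 0.703
gripper_force: 0.0
```

Request:
{"op": "arm_command", "data": {"deltas": [[0,0,0,0,0,0,-0.4],[0,0,0,0,0,0,-0.4],[0,0,0,0,0,0,-0.4]]}}

```text
time_s: 38.5
tcp_pos: [0.5401, 0.0825, 0.1391]
ee_rot: [[-0.154, -0.988, -0.003], [-0.988, 0.154, -0.002], [0.003, 0.003, -1.0]]
wrist_force: [0.2, -0.3, 0.0]
gripper_width: 0.701
gripper_force: 0.0
```

```bash
python3 - <<'E'
from h import *
dl(bw(.0,.0835,.047),Rd(171.2))
c=capture("scene")
for k in findc(c,RS,65,75): print(k)
cv2.imwrite("pics/s6.png",cv2.convertScaleAbs(cv2.resize(c["pixels"][150:260,265:425],None,fx=4,fy=4),alpha=1.3))
E
```

```text
t 38.5 tcp [0.5401 0.0825 0.1391] F [ 0.2 -0.3  0. ] w 61.0 g 0.0
rot [0.0029, -0.0028, -0.0012] cm [-0.4, -0.09, 9.21]
[140.0, 235.0, 0.6023, -0.4294, 27.0, 52.3, 25.6]
```

View pics/s6.png

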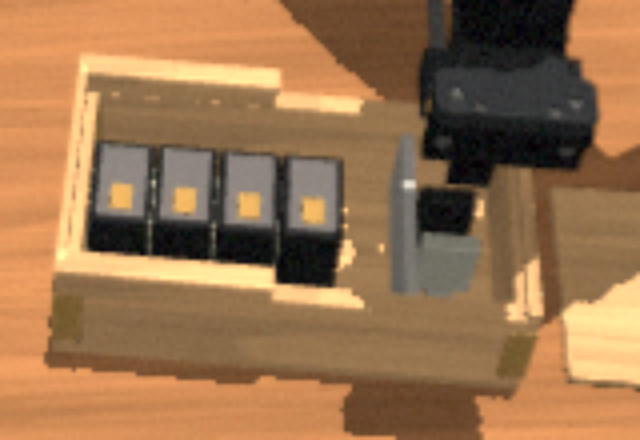

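Request:
{"op": "arm_command", "data": {"deltas": [[0,0,0,-0.4,-0.2,2,-0.4],[0,0,0,-0.4,-0.2,4,-0.4],[0,0,0,-0.4,-0.2,6,-0.4],[0,0,0,-0.4,-0.2,8,-0.4],[0,0,0,-0.4,-0.2,9.2,-0.4],[0,0,0,-0.4,-0.2,9.2,-0.4],[0,0,0,-0.4,-0.2,9.2,-0.4],[0,0,0,-0.4,-0.2,9.2,-0.4]]}}

```text
time_s: 39.22
tcp_pos: [0.5435, 0.0866, 0.0482]
ee_rot: [[-0.154, -0.988, -0.001], [-0.988, 0.154, -0.002], [0.002, 0.001, -1.0]]
wrist_force: [-0.1, 0.4, -0.2]
gripper_width: 0.701
gripper_force: 0.0
```

```bash
python3 - <<'E'
from h import *
dl(bw(.0,.0835,.047),Rd(171.2))
E
```

```text
t 39.22 tcp [0.5435 0.0866 0.0482] F [-0.1  0.4 -0.2] w 61.0 g 0.0
rot [0.0007, -0.0017, -0.0006] cm [0.09, 0.21, 0.12]
```

Request:
{"op": "arm_command", "data": {"deltas": [[0,0,0,0.1,0.1,0.1,0.2],[0,0,0,0.1,0.1,0.1,1],[0,0,0,0.1,0.1,0.1,1],[0,0,0,0.1,0.1,0.1,1],[0,0,0,0.1,0.1,0.1,1],[0,0,0,0.1,0.1,0.1,1],[0,0,0,0.1,0.1,0.1,1],[0,0,0,0.1,0.1,0.1,1]]}}

```text
time_s: 39.88
tcp_pos: [0.543, 0.0864, 0.0477]
ee_rot: [[-0.152, -0.988, 0.001], [-0.988, 0.152, -0.001], [0.001, -0.001, -1.0]]
wrist_force: [1.8, 0.3, 5.8]
gripper_width: 0.41
gripper_force: 30.0
```

```bash
python3 - <<'E'
from h import *
dl(bw(.0,.0835-.034,.047),Rd(171.2)); print(np.linalg.inv(BX)@np.append(sense()["tcp_pos"],1))
E
```

```text
t 39.88 tcp [0.543  0.0864 0.0477] F [1.8 0.3 5.8] w 35.6 g 29.97524817707017
rot [-0.0013, -0.0007, 0.0007] cm [3.46, 0.17, 0.07]
[0.00167982 0.08412152 0.04765293 1.        ]
```

Request:
{"op": "arm_command", "data": {"deltas": [[0,0,0,0.5,0,0,1],[0,0,0,1.2,0,0,1],[0,0,0,1.9,0,0,1],[0,0,0,2.5,0,0,1],[0,0,0,3,0,0,1],[0,0,0,3.3,0,0,1],[0,0,0,3.4,0,0,1],[0,0,0,3.4,0,0,1]]}}

```text
time_s: 40.55
tcp_pos: [0.5376, 0.0528, 0.0476]
ee_rot: [[-0.153, -0.988, 0.001], [-0.988, 0.153, -0.001], [0.0, -0.001, -1.0]]
wrist_force: [0.9, 0.4, 5.6]
gripper_width: 0.405
gripper_force: 30.0
```

Request:
{"op": "arm_command", "data": {"deltas": [[0,0,0,0,0,0,1],[0,0,0,0,0,0,1],[0,0,0,0,0,0,1]]}}

```text
time_s: 40.8
tcp_pos: [0.5376, 0.0528, 0.0476]
ee_rot: [[-0.153, -0.988, 0.001], [-0.988, 0.153, -0.001], [0.001, -0.001, -1.0]]
wrist_force: [1.5, -0.2, 5.2]
gripper_width: 0.405
gripper_force: 30.0
```

```bash
python3 - <<'E'
from h import *
dl(bw(.0,.0841-.034,.047),Rd(171.2)); print(np.linalg.inv(BX)@np.append(sense()["tcp_pos"],1))
E
```

```text
t 40.8 tcp [0.5376 0.0528 0.0476] F [ 1.5 -0.2  5.2] w 35.2 g 29.979482885682955
rot [-0.0009, -0.0008, 0.0005] cm [0.01, 0.14, 0.06]
[0.00144183 0.05015707 0.04762629 1.        ]
```

Travelled 34.0 mm. I'll release slowly and back off away from the view.

Request:
{"op": "arm_command", "data": {"deltas": [[0,0,0,0,0,0,0.1],[0,0,0,0,0,0,0],[0,0,0,0,0,0,-0.2],[0,0,0,0,0,0,-0.4],[0,0,0,0,0,0,-0.4],[0,0,0,0,0,0,-0.4]]}}

```text
time_s: 41.3
tcp_pos: [0.5365, 0.0524, 0.0465]
ee_rot: [[-0.154, -0.988, -0.002], [-0.988, 0.154, -0.001], [0.002, 0.002, -1.0]]
wrist_force: [1.4, 1.0, 0.9]
gripper_width: 0.67
gripper_force: 0.9
```

Request:
{"op": "arm_command", "data": {"deltas": [[0,0,0,0,0,-3,-0.4],[0,0,0,0,0,-6,-0.4],[0,0,0,0,0,-10,-0.4],[0,0,0,0,0,-14,-0.4],[0,0,0,0,0,-18,-0.4],[0,0,0,4,3,-18,-0.4],[0,0,0,8,6,-18,-0.4],[0,0,0,12,9,-18,-0.4]]}}

```text
time_s: 41.97
tcp_pos: [0.4444, -0.0352, 0.2259]
ee_rot: [[-0.153, -0.988, -0.007], [-0.988, 0.153, -0.001], [0.002, 0.006, -1.0]]
wrist_force: [0.0, 0.2, 0.5]
gripper_width: 0.698
gripper_force: 0.0
```

Request:
{"op": "arm_command", "data": {"deltas": [[0,0,0,4,0,0,-0.4],[0,0,0,8,0,0,-0.4],[0,0,0,12,0,0,-0.4],[0,0,0,16,0,0,-0.4],[0,0,0,20,0,0,-0.4],[0,0,0,20,0,0,-0.4],[0,0,0,20,0,0,-0.4]]}}

```text
time_s: 42.55
tcp_pos: [0.4144, -0.2333, 0.2257]
ee_rot: [[-0.158, -0.987, -0.007], [-0.987, 0.158, 0.0], [0.001, 0.007, -1.0]]
wrist_force: [-0.0, 0.3, -0.6]
gripper_width: 0.7
gripper_force: 0.0
```

```bash
python3 - <<'E'
from h import *
import pickle
dl(bw(0,0,.2))
c=capture("scene"); pickle.dump(c,open("scene7.pkl","wb"))
a=c["pixels"][155:250,270:410]
cv2.imwrite("pics/s7.png",cv2.convertScaleAbs(cv2.resize(a,None,fx=5.5,fy=5.5,interpolation=cv2.INTER_CUBIC),alpha=1.4))
for P in [(.028,.0335,.058),(.021,.0335,.058),(.059,.0235,.056),(-.059,.0235,.056),(.03,.0185,.06),(-.03,.0185,.06)]:
    u,v=proj(c,bw(*P))[0]; print(P,round((u-270+.4)*5.5,1),round((v-155+.4)*5.5,1))
t=capture("top"); cv2.imwrite("pics/t7.png",cv2.convertScaleAbs(cv2.resize(t["pixels"],(760,570)),alpha=1.4))
E
```

```text
t 42.55 tcp [ 0.4144 -0.2333  0.2257] F [-0.   0.3 -0.6] w 60.9 g 0.0
rot [0.0, 0.0, 0.0] cm [-25.19, -7.54, 2.49]
(0.028, 0.0335, 0.058) 467.6 304.0
(0.021, 0.0335, 0.058) 467.4 290.6
(0.059, 0.0235, 0.056) 442.3 366.0
(-0.059, 0.0235, 0.056) 440.6 146.3
(0.03, 0.0185, 0.06) 430.7 301.8
(-0.03, 0.0185, 0.06) 430.2 190.2
```

View pics/s7.png

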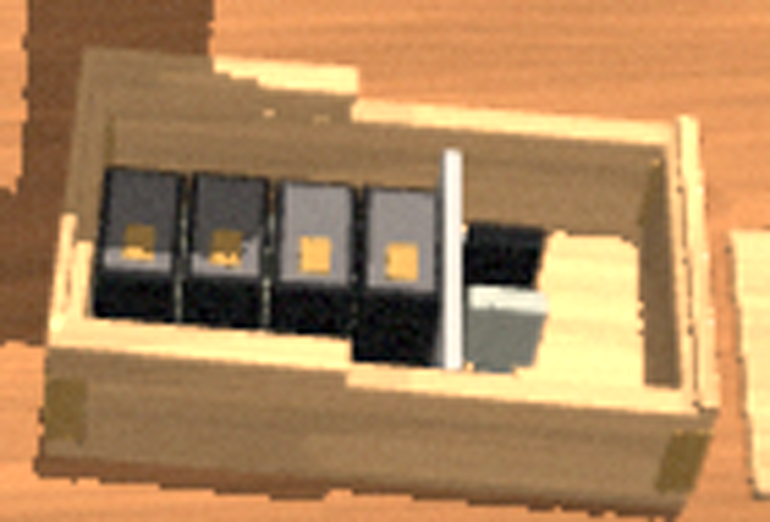

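View pics/t7.png

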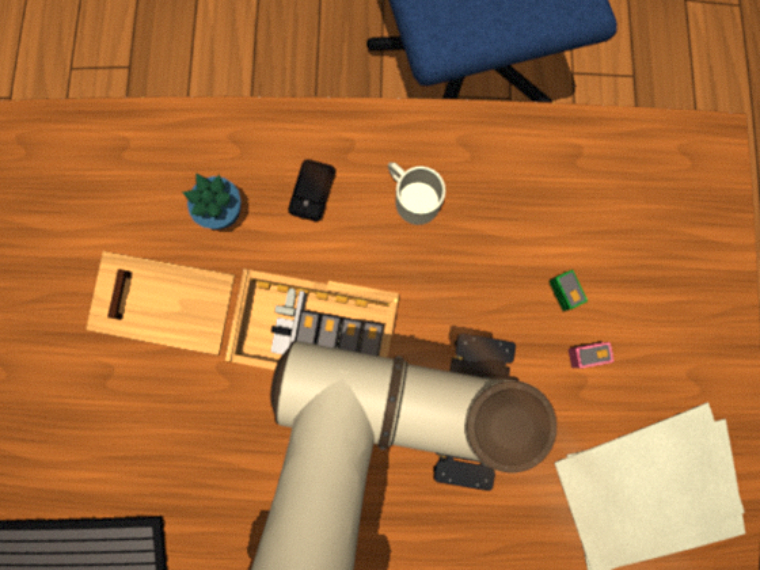

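Request:
{"op": "arm_command", "data": {"deltas": [[0,0,0,0,0,0,-0.4],[0,0,0,0,0,0,-0.4],[0,0,0,0,0,0,-0.4],[0,0,0,0,0,0,-0.4]]}}

```text
time_s: 42.98
tcp_pos: [0.4171, -0.2313, 0.2274]
ee_rot: [[-0.152, -0.988, -0.002], [-0.988, 0.152, -0.002], [0.002, 0.002, -1.0]]
wrist_force: [-0.7, -0.3, 0.1]
gripper_width: 0.699
gripper_force: 0.0
```

```bash
python3 -c "
from station import finish_job
print(finish_job())"
```

```text
the job is handed in; nothing more can be done
None
```

The job is handed in at about 43 s, with no verdict returned: the lid lies flat on the desk clear of the box, all four cartridges stand upright in one row, the follower is latched at notch 4 after going back to notch 5, and the mug, mouse, plant and look-alikes were left alone.

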